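# Weigh the sample tin from behind the containers

## Task

The squat sample tin stands hemmed in at the back of the storage tray: first stand the jar, the bottle and the measuring cylinder upright in the empty side tray, and with all three waiting there put the tin in the middle of the balance pan. Then put the three containers back upright, each on the spot where it stood at the start (which way it faces does not matter), and leave the tin on the pan. Knock nothing over and leave the mug, phone and brush alone.

Things in the scene. Friction and masses are not known exactly. Their poses are not given: they have to be found in the camera images.
- tin: squat closed round aluminium soil-sample tin, 57 mm across its lid (upper 11 mm; 54 mm below) and 32 mm high, about 130 g; it stands just before the raised back of the storage tray. Origin: centre of its underside, z up.
- jar: round white plastic jar with a grey screw lid, stands upright: body 54 mm diameter, lid 58 mm diameter over the top 18 mm, total height 94 mm, about 220 g. Origin: centre of its underside, z up.
- bottle: square brown glass bottle, stands upright: body 46 x 46 mm and 72 mm high (faces along its own x and y), then a short round neck of 26 mm diameter and a black round cap of 30 mm diameter from 82 to 110 mm height; about 200 g. Origin: centre of its underside, z up.
- cylinder: slim white plastic measuring cylinder, stands upright: foot 56 mm diameter and 8 mm thick, open tube 32 mm outer diameter, total height 117 mm, about 120 g. Origin: centre of its underside, z up.
- storage_tray: fixed metal tray with a blue-grey floor, 175 x 240 mm (its x, y). Floor top 6 mm above the bench; lips 14 mm high, but 34 mm high along the back (+x, away from the robot). Origin: at bench level below the tin's place, 45 mm before the back wall; the lip towards -x is 126 mm from the origin. The tin stands at the origin (within 3 mm); the jar, bottle and cylinder stand close round it, about 70 mm from it to the +y side, the -y side and in front (-x), in any order.
- side_tray: fixed empty grey tray, 310 mm (its x) by 140 mm (its y), walls 4 mm thick and 18 mm high, floor top 4 mm above the bench; to the left or the right of the storage tray. Origin: centre of its underside.
- balance: fixed white laboratory balance on the other side, display to -x; casing from 163 mm before to 90 mm beyond the origin, 200 mm wide, with a round flat steel pan of 132 mm diameter whose top is 74 mm above the bench. Origin: at bench level exactly below the centre of the pan.
- cup: bystander: white mug, rim 76 mm diameter, 85 mm high, near the robot. Origin: centre of its underside.
- phone: bystander: flat black phone, 135 x 66 x 10 mm, near the robot. Origin: centre of its underside.
- brush: bystander: flat paint-type brush with a wooden handle, about 200 mm long, lying beyond the storage tray, along its x. Origin: underside, near its middle.
Things that resemble listed ones, but are neither listed nor needed, are in the scene too. Of the things like the bottle, leave any that is green, pink or turquoise; of the rest the larger one is meant.

How it is judged:
By the outcome, as a careful person would: the job done as asked, in the order asked, and still so for the second after the job is handed in, with the robot touching nothing.
It also fails if it takes over 147 s, if anything falls off the work surface, if the arm or the gripper's body presses on something with over 40 N, if the wrist force passes 120 N, or if a joint passes its speed limit or range.

## Robot

A 7-joint arm with a two-finger parallel gripper is mounted at the origin on the work surface. World frame = base frame: x ahead of the robot, y to its left, z up, the work surface at z = 0. Lengths are in m, angles in rad, forces in N, time in s.
With the tool pointing down it reaches from about 0.4 to 0.75 m from the base axis. Payload 19.5 kg.
Tool frame: the origin (TCP) lies midway between the tips of the shut fingers; the grasp point (between the pads) lies 19 mm behind it; z points along the fingers, y is the direction in which the jaws open and shut (so a half turn about z gives the same grasp; the last joint's range is limited). The gripper opens to 85 mm and grips with 20 to 120 N. Pads are 22 mm wide; open, the fingers measure 114 mm over their backs; the gripper's body (76 mm by 85 mm) begins 54 mm behind the grasp point. The pads swing forward as they close: fully open they stand 13 mm farther back than shut.
Start: joints at [-1.178, 0.707, -0.028, 1.485, 0.022, 0.951, -0.075], TCP at [0.242, 0.521, 0.203] pointing down, gripper open.
Joint ranges: [-2.71, 2.71], [-0.32, 2.16], [-1.57, 1.52], [0, 2.45], [-1.46, 4.6], [0, 2.02], [-2.83, 2.83]. Speed limits (rad/s): [1.89, 1.89, 2.57, 2.57, 3.01, 3.01, 3.01].

## Interface

Orientations are given as a 3x3 rotation matrix whose columns are the frame's x, y, z axes.
In Python, from bench import get_obs, grab_frame, calibration, close_job gives the robot as it stands. The module is installed in compiled form; this text tells all that it offers.
- The arm moves only by the shell command python3 -m creep 'ROWS' [FORCE]. ROWS is JSON, a list of rows, each a list of 7 numbers: the finger opening in m, from 0 to 0.0854, then the shift along the tool's x, y, z in m, then the turn, a rotation vector about the tool's x, y, z in degrees. A call has 1 to 10 rows; each row is the pose to reach, as a shift and turn from the pose measured when the call began, along the tool's axes at that moment; what a row does not reach only later rows make up. A row lasts 1/10 s, in which the tool goes at most 50 mm and 8.59 degrees, less where a joint would pass 70% of its speed; a pose out of reach is approached as far as the arm can. A call with a gripper value outside its range is refused whole. The fingers move at their own pace and stop on an object; FORCE is the grip in N (left out, the last holds). Time passes only in rows, so rows that repeat a pose let the fingers close. It gives the time, the measured TCP pose, the force and the opening at its end, in the units of the state.
- get_obs(): the state, without advancing time (a new reading comes with each control period).
- grab_frame(name): name is "scene" or "top" or "wrist"; returns the picture (420x560x3 uint8, blue, green, red); there is no depth.
- calibration(name): a dict with "vertical_fov" (degrees; the focal length in pixels is half the picture's height over the tangent of half this angle, whatever the lens; pixels are square), "cx", "cy" (the principal point, pixels), "cam_to_world" (4x4, takes a point from camera to world coordinates). Camera axes: x right, y down, z forward; pixel columns grow to the right and rows downward; lengths in m; the calibration is good to about 2 mm. The wrist camera is an equidistant fisheye: a pixel r from the principal point sees the ray r / f radians off the axis. A picture is of the moment at which its call begins: read the wrist's pose just before it. calibration takes no time and is no camera call; for the wrist camera it gives the pose at the moment of the call.
- close_job(): hands the job in, once; it reports no verdict.
The state is a dict: "clock": time; "qpos": joint angles; "qvel": joint speeds; "joint_torque": joint torques, N m; "tool_pos": TCP position; "ee_rot": TCP orientation; "wrist_force": force on the tool from outside, world axes, zero at the start; "wrist_torque": the same for the moment, N m; "finger_gap": finger opening in m.
Only numpy, scipy, OpenCV 4.12 (cv2) and the standard library are available. Lean on these libraries where they do the work, as an engineer would, in place of code of your own. Each camera call takes 0.05 s, during which the arm holds its last target. There are 200 camera calls.

## Working session

There is one attempt and no reset: what is moved stays moved. The work goes in short steps, Python scripts to look and compute and a shell command to move; the robot and the scene stay as the last step left them, time stands still between calls to the robot, and variables do not carry over. Pictures are saved under pics/ and viewed, about 12 in all and at most 16, crops included, and the job is handed in when it is done.

```bash
mkdir -p pics; ls; python3 - <<'E'
from bench import *
import cv2,numpy as np
o=get_obs();print(o['clock'],o['tool_pos'],np.round(o['ee_rot'],3),o['finger_gap'])
for n in("scene","top","wrist"):
    c=calibration(n);print(n,c['vertical_fov'],c['cx'],c['cy'],np.round(c['cam_to_world'],3).tolist())
    f=grab_frame(n);cv2.imwrite(f'pics/{n}0.png',f)
E
```

```text
pics
0.0 [0.24208968 0.52125856 0.20293667] [[-0.907  0.421 -0.   ]
 [ 0.421  0.907 -0.001]
 [-0.    -0.001 -1.   ]] 0.08555719502775982
scene 49.814481923723875 284.96504728286146 210.2364451556478 [[0.111, 0.628, -0.77, 1.412], [0.994, -0.059, 0.095, -0.114], [0.014, -0.776, -0.63, 0.743], [0.0, 0.0, 0.0, 1.0]]
top 51.228941816549614 276.16021920567243 210.2333388902242 [[-0.021, -0.986, 0.167, 0.431], [-0.999, 0.025, 0.022, -0.015], [-0.026, -0.167, -0.986, 1.061], [0.0, 0.0, 0.0, 1.0]]
wrist 65.70646984690485 276.4272048025478 211.6169078090993 [[0.421, 0.874, 0.241, 0.182], [0.907, -0.406, -0.112, 0.549], [-0.0, 0.266, -0.964, 0.372], [0.0, 0.0, 0.0, 1.0]]
```

View pics/top0.png

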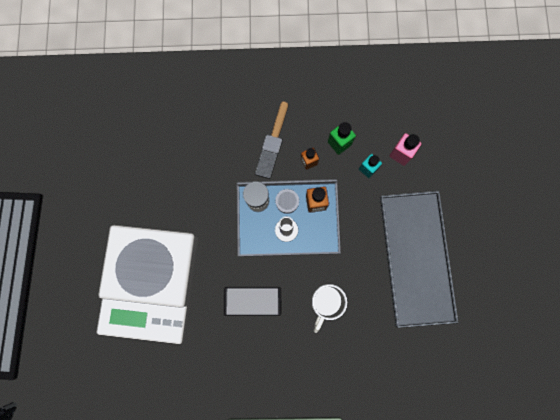

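View pics/scene0.png

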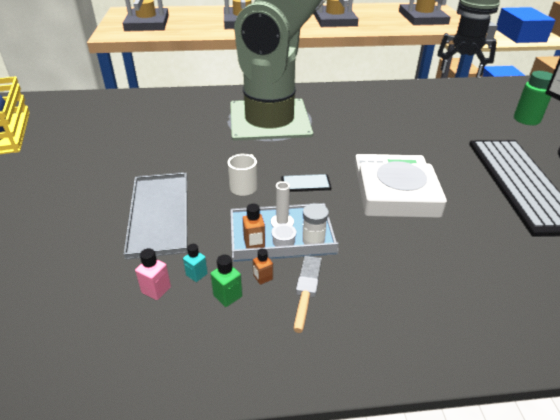

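Top view: jar (256,196) at +y of the tin (287,201), bottle (318,198) at −y, cylinder (287,229) in front. The balance pan is at (144,267) and the side tray at (418,259). I'll look closer at the tray in both views.

```bash
cat > h.py <<'E'
from bench import *
import cv2,numpy as np
def ray(n,uv,c=None):
    c=c or calibration(n); f=210/np.tan(np.radians(c['vertical_fov'])/2)
    d=np.array([(uv[0]-c['cx'])/f,(uv[1]-c['cy'])/f,1.])
    if n=='wrist':
        r=np.hypot(d[0],d[1]); d=np.array([d[0]/r*np.sin(r),d[1]/r*np.sin(r),np.cos(r)]) if r>1e-9 else np.array([0,0,1.])
    T=np.array(c['cam_to_world']); return T[:3,3],T[:3,:3]@d
def onz(n,uv,z,c=None):
    p,d=ray(n,uv,c); return (p+d*(z-p[2])/d[2])
def proj(n,P,c=None):
    c=c or calibration(n); f=210/np.tan(np.radians(c['vertical_fov'])/2)
    T=np.array(c['cam_to_world']); q=T[:3,:3].T@(np.array(P)-T[:3,3])
    if n=='wrist':
        r=np.hypot(q[0],q[1]); t=np.arctan2(r,q[2]); return np.array([c['cx']+f*t*q[0]/r,c['cy']+f*t*q[1]/r])
    return np.array([c['cx']+f*q[0]/q[2],c['cy']+f*q[1]/q[2]])
E
python3 - <<'E'
import sys;sys.path.insert(0,'.')
from h import *
t=cv2.imread('pics/top0.png');s=cv2.imread('pics/scene0.png')
a=cv2.resize(t[172:262,230:346],None,fx=5,fy=5,interpolation=cv2.INTER_CUBIC)
cv2.imwrite('pics/c1.png',a)
b=cv2.resize(s[170:265,225:345],None,fx=5,fy=5,interpolation=cv2.INTER_CUBIC)
cv2.imwrite('pics/c2.png',b)
hsv=cv2.cvtColor(t,cv2.COLOR_BGR2HSV)
# tray floor blue
m=cv2.inRange(hsv,(95,80,60),(115,255,255));m[:, :225]=0;m[:,350:]=0;m[:170]=0;m[270:]=0
r=cv2.minAreaRect(cv2.findNonZero(m));print('floor',r)
bp=cv2.boxPoints(r)
for p in bp: print(p,onz('top',p,.006).round(4))
m=cv2.inRange(hsv,(3,120,60),(20,255,255));n,l,st,ce=cv2.connectedComponentsWithStats(m)
for i in range(1,n):
    if st[i][4]>20: print('orange',st[i],ce[i])
g=cv2.cvtColor(t,cv2.COLOR_BGR2GRAY)
print('gray: bench',g[240,210],'sidetray',t[259,418],t[200,418],'pan',t[267,144],'case',t[240,120])
m=((g>55)*255).astype(np.uint8);m[:, :375]=0;m[:,470:]=0;m[:186]=0;m[340:]=0
r=cv2.minAreaRect(cv2.findNonZero(m));print('side',r)
for p in cv2.boxPoints(r): print(p,onz('top',p,.018).round(4))
m=((g<170)*255).astype(np.uint8);m[:235]=0;m[300:]=0;m[:,:112]=0;m[:,180:]=0
n,l,st,ce=cv2.connectedComponentsWithStats(m)
i=max(range(1,n),key=lambda i:st[i][4]);c=max(cv2.findContours((l==i).astype(np.uint8),0,1)[0],key=len)
e=cv2.fitEllipse(c);print('pan',e,onz('top',e[0],.074))
E
```

```text
floor ((287.84417724609375, 218.12718200683594), (67.5224838256836, 97.30247497558594), 88.65210723876953)
[238.41225 185.51971] [0.6741 0.0999 0.006 ]
[335.6878  183.23087] [ 0.6734 -0.14    0.006 ]
[337.27612 250.73465] [ 0.5076 -0.1366  0.006 ]
[240.00055 253.0235 ] [0.5074 0.0972 0.006 ]
orange [272 102  16  35 189] [279.7037037  118.82539683]
orange [301 150  18  15 118] [308.99152542 157.68644068]
orange [307 187  21  21 239] [316.40167364 199.07112971]
gray: bench 59 sidetray [125 117 111] [124 114 109] pan [148 138 136] case [237 235 234]
side ((421.9999694824219, 262.4999694824219), (93.99998474121094, 152.99996948242188), -0.0)
[374.99997 338.99994] [ 0.3031 -0.2123  0.018 ]
[374.99997 185.99998] [ 0.6612 -0.2333  0.018 ]
[468.99997 186.     ] [ 0.6552 -0.4586  0.018 ]
[468.99997 338.99994] [ 0.2993 -0.4252  0.018 ]
pan ((143.92807006835938, 267.23162841796875), (55.1411018371582, 58.087310791015625), 44.531532287597656) [0.47546547 0.30724162 0.074     ]
```

View pics/c1.png

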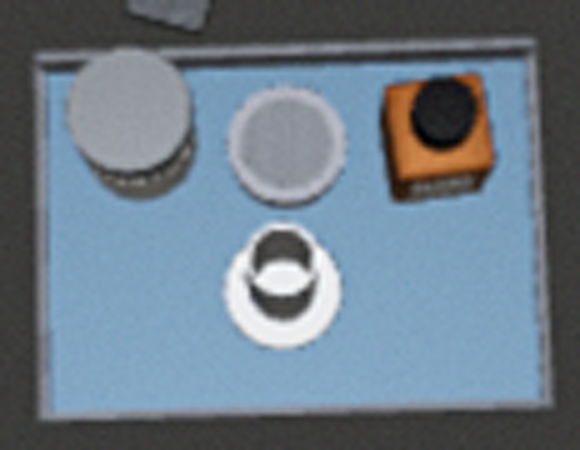

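View pics/c2.png

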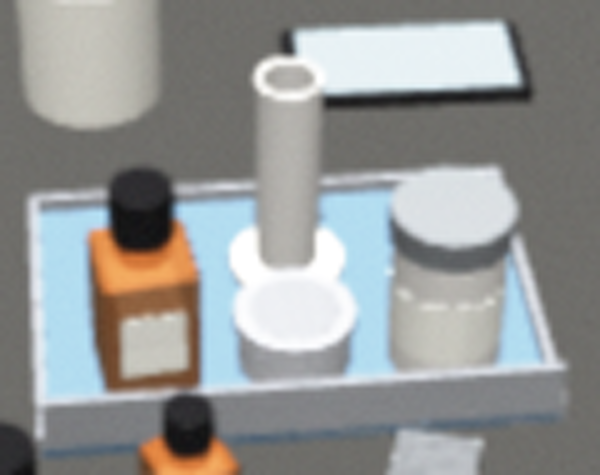

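The crops show jar lid centre ≈ (130,110), tin lid (287,145), cap top (445,107) and cylinder rim (282,258) in c1. In c2 they are at (453,207), (296,310), (141,183) and (289,78). I'll triangulate each and redo the side tray.

```bash
python3 - <<'E'
from h import *
P={'jar':((130,110),(453,207),.100),'tin':((287,145),(296,310),.038),'bottle':((445,107),(141,183),.116),'cyl':((282,258),(289,78),.123)}
for k,(a,b,z) in P.items():
    u=(230+a[0]/5-.4,172+a[1]/5-.4);v=(225+b[0]/5-.4,170+b[1]/5-.4)
    print(k,onz('top',u,z).round(4),onz('scene',v,z).round(4))
# tin circle & cylinder foot
print('foot',onz('top',(230+283/5-.4,172+290/5-.4),.014).round(4))
# bottle top-face corners
for p in((385,85),(480,72),(493,165),(400,180)): print('bt',onz('top',(230+p[0]/5-.4,172+p[1]/5-.4),.078).round(4))
t=cv2.imread('pics/top0.png');g=cv2.cvtColor(t,cv2.COLOR_BGR2GRAY)
m=((g>85)*255).astype(np.uint8);m[:, :375]=0;m[:,470:]=0;m[:182]=0;m[340:]=0
r=cv2.minAreaRect(max(cv2.findContours(m,0,1)[0],key=cv2.contourArea));print('side',r)
for p in cv2.boxPoints(r): print(p,onz('top',p,.018).round(4))
m=((g>200)*255).astype(np.uint8);m[:, 200:]=0;m[:220]=0;m[350:]=0
e=(144,267)
E
```

```text
jar [0.6328 0.0511 0.1   ] [0.6352 0.0503 0.1   ]
tin [ 0.6269 -0.0191  0.038 ] [ 0.6287 -0.0194  0.038 ]
bottle [ 0.6271 -0.0886  0.116 ] [ 0.6248 -0.0891  0.116 ]
cyl [ 0.5609 -0.0154  0.123 ] [ 0.5616 -0.0164  0.123 ]
foot [ 0.5605 -0.0155  0.014 ]
bt [ 0.646  -0.0645  0.078 ]
bt [ 0.651  -0.1082  0.078 ]
bt [ 0.6075 -0.1124  0.078 ]
bt [ 0.6017 -0.0699  0.078 ]
side ((419.2568359375, 258.770751953125), (134.90037536621094, 61.467735290527344), 83.11827850341797)
[380.6625  195.48901] [ 0.6374 -0.2455  0.018 ]
[441.6874  188.12396] [ 0.6517 -0.393   0.018 ]
[457.85117 322.0525 ] [ 0.3372 -0.4034  0.018 ]
[396.82626 329.41754] [ 0.3235 -0.2634  0.018 ]
```

```bash
cat > go.py <<'E'
from h import *; import sys
x,y,z,a=map(float,sys.argv[1:5]); o=get_obs(); R=np.array(o['ee_rot'])
a=np.radians(a); Rt=np.array([[-np.sin(a),np.cos(a),0],[np.cos(a),np.sin(a),0],[0,0,-1]])
from scipy.spatial.transform import Rotation as Q
print('shift mm',(R.T@(np.array([x,y,z])-o['tool_pos'])*1000).round(1),'turn',Q.from_matrix(R.T@Rt).as_rotvec(degrees=True).round(2),'t',round(o['clock'],2),'q',np.round(o['qpos'],2),'gap',round(o['finger_gap'],4))
E
python3 go.py .561 -.016 .22 0
```

```text
shift mm [-515.5 -353.   -16.6] turn [-4.000e-02  3.000e-02  6.509e+01] t 0.15 q [-1.18  0.71 -0.03  1.48  0.02  0.95 -0.08] gap 0.0853
```

```bash
python3 -m creep '[[0.085,-0.5155,-0.353,-0.0166,0,0,65.1],[0.085,-0.5155,-0.353,-0.0166,0,0,65.1],[0.085,-0.5155,-0.353,-0.0166,0,0,65.1],[0.085,-0.5155,-0.353,-0.0166,0,0,65.1],[0.085,-0.5155,-0.353,-0.0166,0,0,65.1],[0.085,-0.5155,-0.353,-0.0166,0,0,65.1],[0.085,-0.5155,-0.353,-0.0166,0,0,65.1],[0.085,-0.5155,-0.353,-0.0166,0,0,65.1],[0.085,-0.5155,-0.353,-0.0166,0,0,65.1],[0.085,-0.5155,-0.353,-0.0166,0,0,65.1]]' 40; python3 go.py .561 -.016 .22 0
```

```text
clock: 1.15
tool_pos: [0.4978, 0.0898, 0.2167]
ee_rot: [[0.0, 1.0, -0.0], [1.0, -0.0, -0.001], [-0.001, -0.0, -1.0]]
wrist_force: [0.1, 1.1, -0.7]
finger_gap: 0.0851
shift mm [-105.8   63.2   -3.3] turn [-0.02  0.04 -0.01] t 1.15 q [-0.37  0.6   0.24  1.72 -0.18  0.85 -0.06] gap 0.0851
```

```bash
python3 -m creep '[[0.085,-0.035,0.021,0,0,0,0],[0.085,-0.07,0.042,-0.003,0,0,0],[0.085,-0.1058,0.0632,-0.0033,0,0,0],[0.085,-0.1058,0.0632,-0.0033,0,0,0],[0.085,-0.1058,0.0632,-0.0033,0,0,0]]'; python3 go.py .561 -.016 .083 0
python3 - <<'E'
from h import *
c=calibration('wrist');f=grab_frame('wrist')
for P,z in(((.634,.0507),.1),((.6265,-.089),.116),((.561,-.016),.123),((.628,-.0193),.038)):
    u=proj('wrist',(*P,z),c);print(P,u.round(1));cv2.drawMarker(f,tuple(int(round(v)) for v in u),(0,0,255),0,8,1)
cv2.imwrite('pics/w1.png',f)
E
```

```text
clock: 1.65
tool_pos: [0.5609, -0.0166, 0.2196]
ee_rot: [[0.001, 1.0, -0.001], [1.0, -0.001, -0.001], [-0.001, -0.001, -1.0]]
wrist_force: [-0.1, -0.4, 0.3]
finger_gap: 0.0851
shift mm [  0.6   0.3 136.6] turn [-0.07  0.03 -0.08] t 1.65 q [-0.14  0.68  0.22  1.51 -0.16  0.97  0.12] gap 0.0851
(0.634, 0.0507) [357.2 125.5]
(0.6265, -0.089) [344.8 276.7]
(0.561, -0.016) [275.6 203.7]
(0.628, -0.0193) [336.2 188.1]
```

View pics/w1.png

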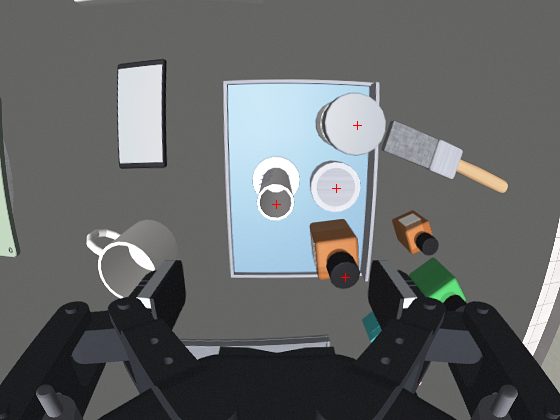

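Wrist view: markers land on the cylinder rim (276,203), tin (336,187) and cap (345,276). The jar lid is at (354.5,125), about 2 mm nearer than my estimate, so I'll use x = 0.632. Now grasping the cylinder.

```bash
python3 -m creep '[[0.085,0,0,0.04,0,0,0],[0.07,0.0006,0.0003,0.08,0,0,0],[0.07,0.0006,0.0003,0.11,0,0,0],[0.07,0.0006,0.0003,0.1366,0,0,0],[0.06,0.0006,0.0003,0.1366,0,0,0],[0.04,0.0006,0.0003,0.1366,0,0,0],[0.02,0.0006,0.0003,0.1366,0,0,0],[0.02,0.0006,0.0003,0.1366,0,0,0],[0.02,0.0006,0.0003,0.1366,0,0,0],[0.02,0.0006,0.0003,0.1366,0,0,0]]' 40; python3 -m creep '[[0.02,0,0,0,0,0,0],[0.02,0,0,0,0,0,0],[0.02,0,0,-0.01,0,0,0],[0.02,0,0,-0.03,0,0,0],[0.02,0,0,-0.06,0,0,0],[0.02,0,0,-0.1,0,0,0],[0.02,0,0,-0.13,0,0,0],[0.02,0,0,-0.14,0,0,0],[0.02,0,0,-0.14,0,0,0]]'
python3 go.py .58 -.32 .22 -29
```

```text
clock: 2.7
tool_pos: [0.5615, -0.0148, 0.0849]
ee_rot: [[-0.0, 1.0, 0.001], [1.0, 0.0, -0.0], [-0.0, 0.001, -1.0]]
wrist_force: [-2.4, 0.3, 7.3]
finger_gap: 0.0299
clock: 3.6
tool_pos: [0.5617, -0.0148, 0.2264]
ee_rot: [[-0.0, 1.0, 0.003], [1.0, 0.0, 0.0], [0.0, 0.003, -1.0]]
wrist_force: [-0.3, 0.3, -2.1]
finger_gap: 0.0296
shift mm [-305.2   18.2    6.4] turn [ 0.19 -0.05 29.02] t 3.6 q [-0.14  0.67  0.22  1.51 -0.17  0.98  0.12] gap 0.0296
```

```bash
python3 -m creep '[[0.02,-0.015,0.001,0,0,0,2],[0.02,-0.045,0.002,0.001,0,0,5],[0.02,-0.085,0.005,0.002,0,0,9],[0.02,-0.125,0.007,0.003,0,0,13],[0.02,-0.165,0.01,0.004,0,0,17],[0.02,-0.205,0.012,0.005,0,0,21],[0.02,-0.245,0.015,0.006,0,0,25],[0.02,-0.28,0.017,0.0064,0,0,28],[0.02,-0.3,0.0182,0.0064,0,0,29],[0.02,-0.3052,0.0182,0.0064,0,0,29]]'; python3 -m creep '[[0.02,0,0,0,0,0,0],[0.02,0,0,0,0,0,0]]'; python3 go.py .58 -.32 .083 -29
```

```text
clock: 4.6
tool_pos: [0.5784, -0.3232, 0.2182]
ee_rot: [[0.489, 0.872, 0.001], [0.872, -0.489, -0.0], [0.0, 0.001, -1.0]]
wrist_force: [0.3, 0.5, -0.6]
finger_gap: 0.0296
clock: 4.8
tool_pos: [0.578, -0.3227, 0.2174]
ee_rot: [[0.489, 0.872, -0.0], [0.872, -0.489, 0.001], [0.0, -0.001, -1.0]]
wrist_force: [1.1, 0.2, -1.2]
finger_gap: 0.0298
shift mm [  3.3   0.5 134.4] turn [-0.04 -0.01 -0.27] t 4.8 q [ 0.34  0.87  0.32  1.09 -0.26  1.22  0.13] gap 0.0298
```

```bash
python3 -m creep '[[0.02,0.001,0,0.02,0,0,0],[0.02,0.003,0,0.055,0,0,0],[0.02,0.003,0,0.09,0,0,0],[0.02,0.003,0,0.115,0,0,0],[0.02,0.003,0,0.126,0,0,0],[0.02,0.003,0,0.13,0,0,0],[0.02,0.003,0,0.133,0,0,0],[0.02,0.003,0,0.133,0,0,0],[0.02,0.003,0,0.133,0,0,0]]';python3 go.py .58 -.32 .083 -29
```

```text
clock: 5.7
tool_pos: [0.5798, -0.3202, 0.0853]
ee_rot: [[0.489, 0.872, 0.001], [0.872, -0.489, -0.0], [0.0, 0.001, -1.0]]
wrist_force: [-0.3, -0.7, -0.6]
finger_gap: 0.0296
shift mm [0.3 0.1 2.3] turn [ 0.03 -0.01 -0.26] t 5.7 q [ 0.34  1.    0.28  1.26 -0.3   0.92  0.17] gap 0.0296
```

```bash
python3 -m creep '[[0.02,0,0,0.0015,0,0,0],[0.02,0,0,0.0025,0,0,0],[0.02,0,0,0.0025,0,0,0]]'; python3 -m creep '[[0.035,0,0,0,0,0,0],[0.045,0,0,0,0,0,0],[0.055,0,0,0,0,0,0],[0.06,0,0,0,0,0,0],[0.06,0,0,-0.01,0,0,0],[0.06,0,0,-0.04,0,0,0],[0.06,0,0,-0.085,0,0,0],[0.06,0,0,-0.13,0,0,0],[0.06,0,0,-0.14,0,0,0]]';python3 go.py .6265 -.089 .23 0
```

```text
clock: 6.0
tool_pos: [0.5799, -0.3203, 0.083]
ee_rot: [[0.489, 0.872, 0.001], [0.872, -0.489, -0.0], [0.0, 0.001, -1.0]]
wrist_force: [-0.8, -0.4, 0.8]
finger_gap: 0.0298
clock: 6.9
tool_pos: [0.5808, -0.3213, 0.2288]
ee_rot: [[0.489, 0.872, 0.007], [0.872, -0.489, -0.004], [-0.0, 0.008, -1.0]]
wrist_force: [-0.9, -0.8, 0.0]
finger_gap: 0.06
shift mm [225.  -73.7  -1.8] turn [  0.45   0.12 -29.26] t 6.9 q [ 0.33  0.86  0.33  1.08 -0.26  1.24  0.13] gap 0.06
```

```bash
python3 -m creep '[[0.06,0.04,-0.013,0,0,0,-5],[0.06,0.085,-0.028,0,0,0,-11],[0.06,0.13,-0.043,0,0,0,-18],[0.06,0.175,-0.058,-0.001,0,0,-25],[0.06,0.21,-0.07,-0.0018,0,0,-29.2],[0.06,0.225,-0.0737,-0.0018,0,0,-29.2],[0.06,0.225,-0.0737,-0.0018,0,0,-29.2],[0.06,0.225,-0.0737,-0.0018,0,0,-29.2]]';python3 go.py .6265 -.089 .081 0
python3 - <<'E'
from h import *
c=calibration('wrist');f=grab_frame('wrist')
for P,z in(((.632,.0507),.1),((.6265,-.089),.116),((.628,-.0193),.038)):
    u=proj('wrist',(*P,z),c);print(P,u.round(1));cv2.drawMarker(f,tuple(int(round(v)) for v in u),(0,0,255),0,8,1)
cv2.imwrite('pics/w2.png',f)
E
```

```text
clock: 7.7
tool_pos: [0.6263, -0.0902, 0.2302]
ee_rot: [[0.003, 1.0, 0.007], [1.0, -0.003, -0.005], [-0.005, 0.007, -1.0]]
wrist_force: [0.5, 0.4, -0.1]
finger_gap: 0.0599
shift mm [  2.   -0.9 149.2] turn [ 0.4   0.29 -0.17] t 7.7 q [-0.01  0.79  0.23  1.22 -0.17  1.15  0.22] gap 0.0599
(0.632, 0.0507) [280.4  44.6]
(0.6265, -0.089) [274.8 197.7]
(0.628, -0.0193) [275.8 119.8]
```

View pics/w2.png

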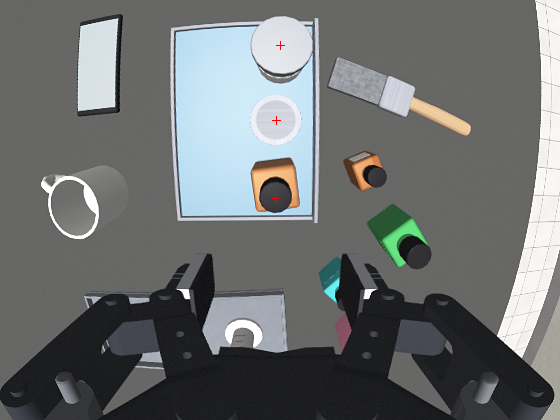

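Wrist view: the cap is centred on its marker (275,197), and the cylinder stands in the side tray at (243,335). Next, grasp the bottle.

```bash
python3 -m creep '[[0.06,0.001,0,0.04,0.4,0.3,0],[0.06,0.002,-0.0009,0.08,0.4,0.3,0],[0.06,0.002,-0.0009,0.12,0.4,0.3,0],[0.06,0.002,-0.0009,0.143,0.4,0.3,0],[0.06,0.002,-0.0009,0.1492,0.4,0.3,0],[0.05,0.002,-0.0009,0.1492,0.4,0.3,0],[0.035,0.002,-0.0009,0.1492,0.4,0.3,0],[0.02,0.002,-0.0009,0.1492,0.4,0.3,0],[0.02,0.002,-0.0009,0.1492,0.4,0.3,0],[0.02,0.002,-0.0009,0.1492,0.4,0.3,0]]' 50; python3 -m creep '[[0.02,0,0,0,0,0,0],[0.02,0,0,0,0,0,0],[0.02,0,0,0,0,0,0]]'; python3 -m creep '[[0.02,0,0,-0.01,0,0,0],[0.02,0,0,-0.03,0,0,0],[0.02,0,0,-0.06,0,0,0],[0.02,0,0,-0.1,0,0,0],[0.02,0,0,-0.13,0,0,0],[0.02,0,0,-0.14,0,0,0],[0.02,0,0,-0.14,0,0,0]]'
python3 go.py .4875 -.326 .22 -34
```

```text
clock: 8.75
tool_pos: [0.6271, -0.0899, 0.0828]
ee_rot: [[0.004, 1.0, 0.002], [1.0, -0.004, -0.0], [-0.0, 0.002, -1.0]]
wrist_force: [-1.8, -0.9, 9.7]
finger_gap: 0.0266
clock: 9.05
tool_pos: [0.6272, -0.0899, 0.0831]
ee_rot: [[0.004, 1.0, 0.003], [1.0, -0.004, -0.0], [-0.0, 0.003, -1.0]]
wrist_force: [-0.5, -0.5, -1.3]
finger_gap: 0.0263
clock: 9.75
tool_pos: [0.6271, -0.0899, 0.2243]
ee_rot: [[0.004, 1.0, 0.005], [1.0, -0.004, -0.001], [-0.001, 0.005, -1.0]]
wrist_force: [-0.0, 0.0, -1.4]
finger_gap: 0.0267
shift mm [-236.6 -138.7    3.8] turn [ 0.27 -0.05 33.78] t 9.75 q [-0.    0.79  0.22  1.22 -0.17  1.14  0.22] gap 0.0267
```

```bash
python3 -m creep '[[0.02,-0.012,-0.007,0,0,0,2],[0.02,-0.035,-0.021,0,0,0,5],[0.02,-0.065,-0.038,0.001,0,0,9],[0.02,-0.096,-0.056,0.002,0,0,14],[0.02,-0.127,-0.075,0.003,0,0,19],[0.02,-0.158,-0.093,0.0038,0,0,24],[0.02,-0.189,-0.111,0.0038,0,0,28],[0.02,-0.215,-0.127,0.0038,0.3,0,32],[0.02,-0.231,-0.136,0.0038,0.3,0,33.8],[0.02,-0.2366,-0.1387,0.0038,0.3,0,33.8]]'; python3 -m creep '[[0.02,0,0,0,0,0,0],[0.02,0,0,0,0,0,0]]'; python3 go.py .4875 -.326 .081 -34
```

```text
clock: 10.75
tool_pos: [0.4861, -0.3275, 0.2193]
ee_rot: [[0.562, 0.827, -0.002], [0.827, -0.562, 0.001], [-0.0, -0.002, -1.0]]
wrist_force: [-0.1, 0.0, -1.5]
finger_gap: 0.0266
clock: 10.95
tool_pos: [0.4865, -0.3265, 0.2189]
ee_rot: [[0.56, 0.828, -0.002], [0.828, -0.56, 0.002], [0.0, -0.003, -1.0]]
wrist_force: [-1.2, -0.2, -1.1]
finger_gap: 0.0268
shift mm [  0.9   0.9 137.9] turn [-0.15 -0.02 -0.08] t 10.95 q [ 0.37  0.73  0.35  1.42 -0.27  1.04  0.18] gap 0.0268
```

```bash
python3 -m creep '[[0.02,0.001,0.001,0.02,0,0,0],[0.02,0.001,0.001,0.055,0,0,0],[0.02,0.001,0.001,0.09,0,0,0],[0.02,0.001,0.001,0.115,0,0,0],[0.02,0.001,0.001,0.128,0,0,0],[0.02,0.001,0.001,0.133,0,0,0],[0.02,0.001,0.001,0.136,0,0,0],[0.02,0.001,0.001,0.138,0,0,0],[0.02,0.001,0.001,0.138,0,0,0]]';python3 go.py .4875 -.326 .081 -34
```

```text
clock: 11.85
tool_pos: [0.488, -0.3261, 0.0814]
ee_rot: [[0.56, 0.828, -0.001], [0.828, -0.56, 0.001], [0.0, -0.002, -1.0]]
wrist_force: [0.1, -0.4, -1.8]
finger_gap: 0.0264
shift mm [-0.2 -0.5  0.4] turn [-0.09 -0.03 -0.08] t 11.85 q [ 0.4   0.91  0.28  1.58 -0.34  0.71  0.24] gap 0.0264
```

```bash
python3 -m creep '[[0.02,0,0,0.001,0,0,0],[0.02,0,0,0.0015,0,0,0],[0.02,0,0,0.0015,0,0,0]]'; python3 -m creep '[[0.032,0,0,0,0,0,0],[0.04,0,0,0,0,0,0],[0.05,0,0,0,0,0,0],[0.06,0,0,0,0,0,0],[0.06,0,0,-0.01,0,0,0],[0.06,0,0,-0.04,0,0,0],[0.075,0,0,-0.085,0,0,0],[0.085,0,0,-0.13,0,0,0],[0.085,0,0,-0.14,0,0,0]]';python3 go.py .632 .0507 .22 0
```

```text
clock: 12.15
tool_pos: [0.4883, -0.3263, 0.0809]
ee_rot: [[0.56, 0.828, 0.0], [0.828, -0.56, 0.001], [0.001, -0.0, -1.0]]
wrist_force: [-1.4, 1.9, 9.4]
finger_gap: 0.0266
clock: 13.05
tool_pos: [0.4892, -0.3275, 0.2261]
ee_rot: [[0.56, 0.828, 0.005], [0.828, -0.56, -0.003], [0.0, 0.006, -1.0]]
wrist_force: [-0.8, -1.2, -0.2]
finger_gap: 0.0846
shift mm [393.2 -93.7   5.7] turn [  0.34   0.08 -34.09] t 13.05 q [ 0.37  0.73  0.36  1.41 -0.27  1.05  0.18] gap 0.0846
```

```bash
python3 -m creep '[[0.085,0.045,-0.01,0.001,0,0,-5],[0.085,0.09,-0.021,0.002,0,0,-11],[0.085,0.135,-0.032,0.002,0,0,-17],[0.085,0.18,-0.043,0.003,0,0,-23],[0.085,0.225,-0.053,0.003,0,0,-29],[0.085,0.27,-0.064,0.004,0,0,-34],[0.085,0.315,-0.075,0.005,0,0,-34.1],[0.085,0.36,-0.086,0.0057,0.3,0,-34.1],[0.085,0.393,-0.0937,0.0057,0.3,0,-34.1],[0.085,0.393,-0.0937,0.0057,0.3,0,-34.1]]';python3 -m creep '[[0.085,0,0,0,0,0,0],[0.085,0,0,0,0,0,0]]';python3 go.py .632 .0507 .067 0
python3 - <<'E'
from h import *
c=calibration('wrist');f=grab_frame('wrist')
for P,z in(((.632,.0507),.1),((.628,-.0193),.038)):
    u=proj('wrist',(*P,z),c);print(P,u.round(1));cv2.drawMarker(f,tuple(int(round(v)) for v in u),(0,0,255),0,8,1)
cv2.imwrite('pics/w3.png',f)
E
```

```text
clock: 14.05
tool_pos: [0.6323, 0.0558, 0.2196]
ee_rot: [[-0.006, 1.0, -0.0], [1.0, 0.006, 0.001], [0.001, -0.0, -1.0]]
wrist_force: [-0.5, -0.6, -0.9]
finger_gap: 0.0854
clock: 14.25
tool_pos: [0.6321, 0.0555, 0.2198]
ee_rot: [[-0.006, 1.0, -0.0], [1.0, 0.006, 0.0], [0.0, -0.0, -1.0]]
wrist_force: [-0.4, 0.2, 0.0]
finger_gap: 0.0849
shift mm [-4.900e+00 -1.000e-01  1.528e+02] turn [-0.02 -0.03  0.33] t 14.25 q [-0.24  0.8   0.24  1.22 -0.19  1.14  0.01] gap 0.0849
(0.632, 0.0507) [275.3 203.4]
(0.628, -0.0193) [271.8 249.1]
```

View pics/w3.png

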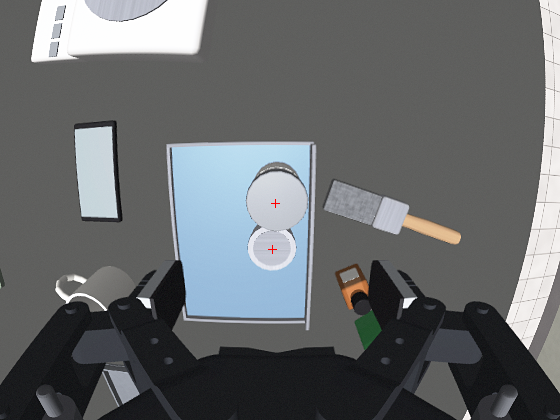

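Wrist view: the jar lid is at (277,201), within 2 mm of the marker, and the tin is at (272,249). Grasping the jar by its lid.

```bash
python3 -m creep '[[0.085,-0.002,0,0.04,0,0,0.3],[0.085,-0.004,0.0005,0.08,0,0,0.3],[0.085,-0.0045,0.0005,0.12,0,0,0.3],[0.085,-0.0045,0.0005,0.147,0,0,0.3],[0.085,-0.0045,0.0005,0.1528,0,0,0.3],[0.075,-0.0045,0.0005,0.1528,0,0,0.3],[0.065,-0.0045,0.0005,0.1528,0,0,0.3],[0.05,-0.0045,0.0005,0.1528,0,0,0.3],[0.04,-0.0045,0.0005,0.1528,0,0,0.3],[0.04,-0.0045,0.0005,0.1528,0,0,0.3]]' 50; python3 -m creep '[[0.04,0,0,0,0,0,0],[0.04,0,0,0,0,0,0],[0.04,0,0,0,0,0,0]]'; python3 -m creep '[[0.04,0,0,-0.01,0,0,0],[0.04,0,0,-0.03,0,0,0],[0.04,0,0,-0.06,0,0,0],[0.04,0,0,-0.1,0,0,0],[0.04,0,0,-0.14,0,0,0],[0.04,0,0,-0.155,0,0,0],[0.04,0,0,-0.155,0,0,0]]'
python3 go.py .4 -.33 .22 -40
```

```text
clock: 15.3
tool_pos: [0.631, 0.0505, 0.0711]
ee_rot: [[0.0, 1.0, -0.003], [1.0, -0.0, 0.001], [0.001, -0.003, -1.0]]
wrist_force: [-31.1, -0.7, 63.0]
finger_gap: 0.0402
clock: 15.6
tool_pos: [0.6314, 0.0505, 0.0718]
ee_rot: [[0.0, 1.0, -0.001], [1.0, -0.0, 0.001], [0.001, -0.001, -1.0]]
wrist_force: [0.2, -0.2, -0.9]
finger_gap: 0.0398
clock: 16.3
tool_pos: [0.6324, 0.0503, 0.2298]
ee_rot: [[0.0, 1.0, 0.003], [1.0, -0.0, 0.001], [0.001, 0.003, -1.0]]
wrist_force: [-0.3, -0.2, -0.4]
finger_gap: 0.0399
shift mm [-380.4 -232.3    8.6] turn [ 0.12 -0.13 39.98] t 16.3 q [-0.23  0.79  0.24  1.21 -0.19  1.16  0.02] gap 0.0399
```

```bash
python3 - <<'E'
from h import *
f=grab_frame('wrist');s=grab_frame('scene')
cv2.imwrite('pics/m1.png',np.hstack([cv2.resize(f[100:320,150:380],(500,478)),cv2.resize(s[150:290,200:370],(580,478))])[:, :1080][:, :]) if 0 else None
a=cv2.resize(f[60:340,140:390],(400,448));b=cv2.resize(s[140:290,220:350],(388,448))
cv2.imwrite('pics/m1.png',np.hstack([a,b]))
E
```

```text
(no output)
```

View pics/m1.png

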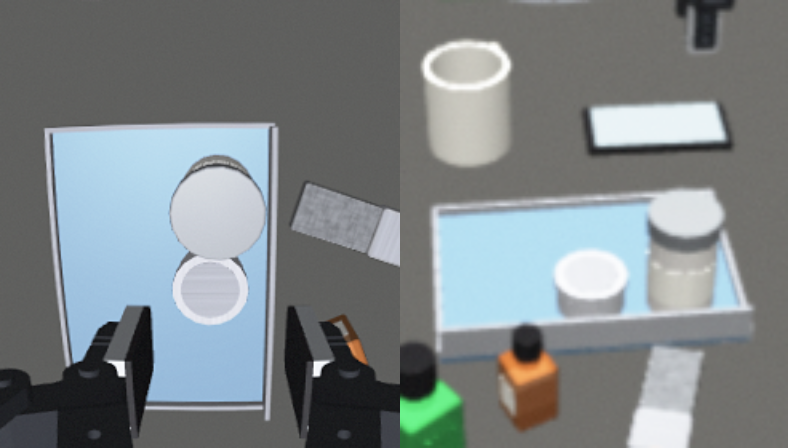

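The jar is unmoved: its lid is at scene ≈ (315.5,211.3), as before. The fingers closed over it without holding, so I'll check where the pad tips really are relative to the TCP.

```bash
python3 - <<'E'
from h import *
o=get_obs();R=np.array(o['ee_rot']);t=np.array(o['tool_pos'])
print(t,o['finger_gap'])
for pix in((235,252),(223,252),(318,252),(236,297)):
    p,d=ray('wrist',pix); p=R.T@(p-t); d=R.T@d
    print('cam in tool',p.round(3))
    for g in(-.02,.02):
        s=(g-p[1])/d[1]
        if s>0: print(pix,g,(p+d*s).round(4))
    for z in(0,-.01,-.02,-.03):print('   z',z,(p+d*(z-p[2])/d[2]).round(4))
E
```

```text
[0.63145143 0.05035513 0.22673786] 0.040342122817259275
cam in tool [ 0.067  0.001 -0.169]
(235, 252) -0.02 [ 0.0043 -0.02   -0.0183]
   z 0 [-0.0033 -0.0225  0.    ]
   z -0.01 [ 0.0009 -0.0211 -0.01  ]
   z -0.02 [ 0.005  -0.0198 -0.02  ]
   z -0.03 [ 0.0092 -0.0184 -0.03  ]
cam in tool [ 0.067  0.001 -0.169]
(223, 252) -0.02 [ 0.0185 -0.02   -0.0526]
   z 0 [-0.0034 -0.0294  0.    ]
   z -0.01 [ 0.0008 -0.0276 -0.01  ]
   z -0.02 [ 0.0049 -0.0258 -0.02  ]
   z -0.03 [ 0.0091 -0.0241 -0.03  ]
cam in tool [ 0.067  0.001 -0.169]
(318, 252) 0.02 [ 0.0099  0.02   -0.0316]
   z 0 [-0.0033  0.0244  0.    ]
   z -0.01 [ 0.0009  0.023  -0.01  ]
   z -0.02 [ 0.005   0.0216 -0.02  ]
   z -0.03 [ 0.0092  0.0202 -0.03  ]
cam in tool [ 0.067  0.001 -0.169]
(236, 297) -0.02 [-0.0189 -0.02   -0.0236]
   z 0 [-0.0328 -0.0234  0.    ]
   z -0.01 [-0.0269 -0.0219 -0.01  ]
   z -0.02 [-0.021  -0.0205 -0.02  ]
   z -0.03 [-0.0151 -0.0191 -0.03  ]
```

The tips at this opening sit about 30 mm behind the TCP. That puts them at z ≈ 0.10, above the lid top, so I'll grasp about 25 mm lower.

```bash
python3 go.py .632 .051 .045 0; python3 -m creep '[[0.085,0.0005,0.0005,0,0,0,0],[0.085,0.0005,0.0005,0.02,0,0,0],[0.085,0.0005,0.0005,0.06,0,0,0],[0.085,0.0005,0.0005,0.1,0,0,0],[0.085,0.0005,0.0005,0.13,0,0,0],[0.085,0.0005,0.0005,0.15,0,0,0],[0.085,0.0005,0.0005,0.17,0,0,0],[0.085,0.0005,0.0005,0.1815,0,0,0],[0.085,0.0005,0.0005,0.1815,0,0,0]]'; python3 go.py .632 .051 .045 0
```

```text
shift mm [  0.5   0.8 181.7] turn [-0.09 -0.06 -0.02] t 16.4 q [-0.23  0.8   0.24  1.21 -0.19  1.16  0.02] gap 0.0403
clock: 17.3
tool_pos: [0.6307, 0.051, 0.0436]
ee_rot: [[0.0, 1.0, -0.004], [1.0, -0.0, 0.001], [0.001, -0.004, -1.0]]
wrist_force: [-0.1, -0.4, -0.4]
finger_gap: 0.085
shift mm [-0.   1.3 -1.4] turn [-0.25 -0.04 -0.02] t 17.3 q [-0.21  1.01  0.19  1.41 -0.23  0.75  0.06] gap 0.085
```

```bash
python3 -m creep '[[0.075,0,0,0,0,0,0],[0.065,0,0,0,0,0,0],[0.06,0,0,0,0,0,0],[0.055,0,0,0,0,0,0],[0.045,0,0,0,0,0,0],[0.04,0,0,0,0,0,0],[0.04,0,0,0,0,0,0],[0.04,0,0,0,0,0,0]]' 50
```

```text
clock: 18.1
tool_pos: [0.6313, 0.051, 0.0447]
ee_rot: [[0.0, 1.0, -0.003], [1.0, -0.0, 0.001], [0.001, -0.003, -1.0]]
wrist_force: [-1.0, 0.7, 9.0]
finger_gap: 0.0566
```

```bash
python3 -m creep '[[0.04,0,0,0,0,0,0],[0.04,0,0,-0.01,0,0,0],[0.04,0,0,-0.03,0,0,0],[0.04,0,0,-0.06,0,0,0],[0.04,0,0,-0.1,0,0,0],[0.04,0,0,-0.13,0,0,0],[0.04,0,0,-0.14,0,0,0],[0.04,0,0,-0.14,0,0,0]]'
python3 go.py .4 -.33 .19 -40
```

```text
clock: 18.9
tool_pos: [0.632, 0.0509, 0.1859]
ee_rot: [[0.0, 1.0, -0.001], [1.0, -0.0, 0.001], [0.001, -0.001, -1.0]]
wrist_force: [-0.1, -0.5, -3.4]
finger_gap: 0.0563
shift mm [-381.  -231.9   -4.4] turn [-0.07 -0.05 39.98] t 18.9 q [-0.23  0.84  0.23  1.27 -0.2   1.06  0.03] gap 0.0563
```

```bash
python3 -m creep '[[0.04,-0.015,-0.009,0,0,0,2],[0.04,-0.045,-0.027,-0.001,0,0,5],[0.04,-0.08,-0.049,-0.002,0,0,9],[0.04,-0.118,-0.072,-0.003,0,0,13],[0.04,-0.156,-0.095,-0.0044,0,0,17],[0.04,-0.194,-0.118,-0.0044,0,0,21],[0.04,-0.232,-0.141,-0.0044,0,0,25],[0.04,-0.27,-0.164,-0.0044,0,0,29],[0.04,-0.305,-0.186,-0.0044,0,0,33],[0.04,-0.325,-0.198,-0.0044,0,0,35]]'; python3 go.py .4 -.33 .19 -40
```

```text
clock: 19.9
tool_pos: [0.4312, -0.2764, 0.189]
ee_rot: [[0.579, 0.816, -0.003], [0.816, -0.579, 0.001], [-0.001, -0.003, -1.0]]
wrist_force: [0.9, 0.4, -2.2]
finger_gap: 0.0561
shift mm [-61.8   5.6  -1. ] turn [-0.19  0.07  4.65] t 19.9 q [ 0.32  0.66  0.34  1.73 -0.29  0.8   0.18] gap 0.0561
```

```bash
python3 -m creep '[[0.04,-0.02,0.002,0,0,0,2],[0.04,-0.045,0.004,0,0,0,4],[0.04,-0.0618,0.0056,0.005,0,0,4.7],[0.04,-0.0618,0.0056,0.03,0,0,4.7],[0.04,-0.0618,0.0056,0.065,0,0,4.7],[0.04,-0.0618,0.0056,0.1,0,0,4.7],[0.04,-0.0618,0.0056,0.125,0,0,4.7],[0.04,-0.0618,0.0056,0.137,0,0,4.7],[0.04,-0.0618,0.0056,0.14,0,0,4.7],[0.04,-0.0618,0.0056,0.14,0,0,4.7]]'; python3 go.py .4 -.33 .043 -40
```

```text
clock: 20.9
tool_pos: [0.3995, -0.3299, 0.0492]
ee_rot: [[0.644, 0.765, -0.004], [0.765, -0.644, 0.001], [-0.001, -0.003, -1.0]]
wrist_force: [0.1, 0.1, -1.3]
finger_gap: 0.0562
shift mm [0.3 0.5 6.2] turn [-0.2   0.08 -0.06] t 20.9 q [ 0.51  0.88  0.22  1.85 -0.4   0.46  0.31] gap 0.0562
```

```bash
python3 -m creep '[[0.04,0,0,0.002,0,0,0],[0.04,0,0,0.004,0,0,0],[0.04,0,0,0.0055,0,0,0],[0.04,0,0,0.007,0,0,0],[0.04,0,0,0.007,0,0,0]]'; python3 -m creep '[[0.062,0,0,0,0,0,0],[0.07,0,0,0,0,0,0],[0.075,0,0,0,0,0,0],[0.075,0,0,0,0,0,0],[0.075,0,0,-0.01,0,0,0],[0.075,0,0,-0.04,0,0,0],[0.075,0,0,-0.085,0,0,0],[0.085,0,0,-0.13,0,0,0],[0.085,0,0,-0.17,0,0,0],[0.085,0,0,-0.18,0,0,0]]';python3 go.py .628 -.0193 .22 -90;python3 go.py .628 -.0193 .22 90
python3 - <<'E'
from h import *
cv2.imwrite('pics/w4.png',grab_frame('wrist'))
E
```

```text
clock: 21.4
tool_pos: [0.3996, -0.3301, 0.0427]
ee_rot: [[0.644, 0.765, -0.003], [0.765, -0.644, 0.001], [-0.001, -0.003, -1.0]]
wrist_force: [-0.2, 0.4, 7.1]
finger_gap: 0.0568
clock: 22.4
tool_pos: [0.4007, -0.331, 0.2271]
ee_rot: [[0.644, 0.765, 0.001], [0.765, -0.644, -0.003], [-0.001, 0.003, -1.0]]
wrist_force: [0.6, -0.4, -0.8]
finger_gap: 0.0846
shift mm [384.9 -26.8   6.6] turn [ 0.18 -0.   49.92] t 22.4 q [ 0.42  0.62  0.38  1.66 -0.28  0.91  0.21] gap 0.0846
shift mm [384.9 -26.8   6.6] turn [   0.      0.22 -130.08] t 22.4 q [ 0.42  0.62  0.38  1.66 -0.28  0.91  0.21] gap 0.0846
```

View pics/w4.png

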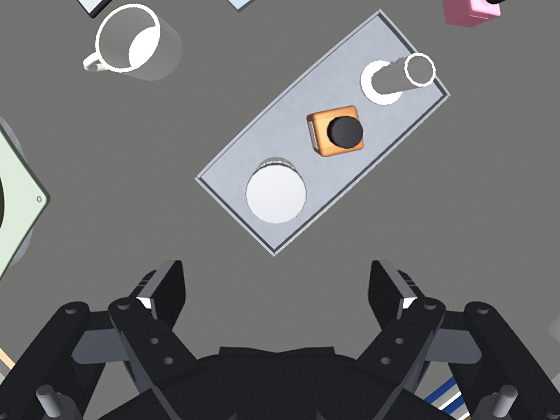

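Wrist view: jar (276,192), bottle (345,132) and cylinder (420,70) all stand upright in the side tray. I'll work out tip depth at full opening from the fingers in this picture before going low for the tin.

```bash
python3 - <<'E'
from h import *
o=get_obs();R=np.array(o['ee_rot']);t=np.array(o['tool_pos'])
for pix in((183,262),(371,262),(185,302),(369,302)):
    p,d=ray('wrist',pix); p=R.T@(p-t); d=R.T@d
    for g in(-.0425,.0425):
        s=(g-p[1])/d[1]
        if s>0: print(pix,'y',g,(p+d*s).round(4))
E
python3 -m creep '[[0.085,0.045,-0.003,0.001,0,0,6],[0.085,0.09,-0.006,0.002,0,0,12],[0.085,0.135,-0.009,0.002,0,0,18],[0.085,0.18,-0.012,0.003,0,0,25],[0.085,0.225,-0.015,0.003,0,0,31],[0.085,0.27,-0.018,0.004,0,0,37],[0.085,0.315,-0.021,0.005,0,0,43],[0.085,0.355,-0.024,0.0066,0,0,49],[0.085,0.385,-0.0268,0.0066,0,0,49.9],[0.085,0.385,-0.0268,0.0066,0,0,49.9]]'; python3 go.py .628 -.0193 .1 -90
```

```text
(183, 262) y -0.0425 [ 0.0064 -0.0425 -0.0351]
(371, 262) y 0.0425 [ 0.0097  0.0425 -0.0423]
(185, 302) y -0.0425 [-0.0126 -0.0425 -0.0397]
(369, 302) y 0.0425 [-0.0082  0.0425 -0.0467]
clock: 23.45
tool_pos: [0.6291, -0.0148, 0.2174]
ee_rot: [[1.0, 0.005, -0.001], [0.005, -1.0, -0.001], [-0.001, 0.001, -1.0]]
wrist_force: [-0.1, -1.8, -0.4]
finger_gap: 0.085
shift mm [ -1.    4.3 117.4] turn [0.07 0.05 0.28] t 23.45 q [-0.31  0.87  0.7   1.25 -0.56  1.21 -1.16] gap 0.085
```

```bash
python3 -m creep '[[0.085,-0.001,0.0043,0.02,0,0,0.3],[0.085,-0.001,0.0043,0.06,0,0,0.3],[0.085,-0.001,0.0043,0.1,0,0,0.3],[0.085,-0.001,0.0043,0.14,0,0,0.3],[0.085,-0.001,0.0043,0.165,0,0,0.3],[0.085,-0.001,0.0043,0.165,0,0,0.3]]'; python3 go.py .628 -.0193 .015 -90
python3 - <<'E'
from h import *
o=get_obs();c=calibration('wrist');f=grab_frame('wrist')
u=proj('wrist',(.628,-.0193,.038),c);print(u);cv2.drawMarker(f,tuple(int(round(v)) for v in u),(0,0,255),0,8,1)
cv2.imwrite('pics/w5.png',f)
E
```

```text
clock: 24.05
tool_pos: [0.6257, -0.0196, 0.0491]
ee_rot: [[1.0, -0.001, -0.007], [-0.001, -1.0, -0.001], [-0.007, 0.001, -1.0]]
wrist_force: [-0.4, 0.4, 1.4]
finger_gap: 0.0852
shift mm [ 2.5 -0.3 34. ] turn [ 0.06  0.38 -0.07] t 24.05 q [-0.27  1.06  0.58  1.44 -0.69  0.86 -1.04] gap 0.0852
[275.46005393 237.96834639]
```

View pics/w5.png

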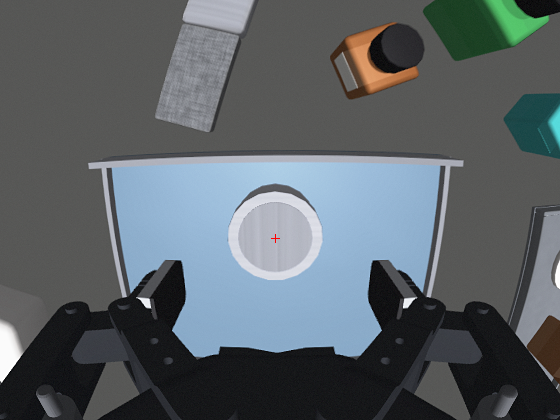

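Wrist view: the tin lid is centred at (275,237), right on its marker. Lowering carefully while watching the force.

```bash
python3 -m creep '[[0.085,0.0025,-0.0003,0.01,0,0.4,0],[0.085,0.0025,-0.0003,0.022,0,0.4,0],[0.085,0.0025,-0.0003,0.034,0,0.4,0],[0.085,0.0025,-0.0003,0.037,0,0.4,0],[0.085,0.0025,-0.0003,0.037,0,0.4,0]]';python3 -m creep '[[0.085,0,0,0.003,0,0,0],[0.085,0,0,0.006,0,0,0],[0.085,0,0,0.008,0,0,0],[0.085,0,0,0.008,0,0,0]]';python3 go.py .628 -.0193 .0 -90
```

```text
clock: 24.6
tool_pos: [0.6291, -0.0197, 0.014]
ee_rot: [[1.0, -0.001, 0.003], [-0.001, -1.0, -0.002], [0.003, 0.002, -1.0]]
wrist_force: [-0.4, 0.2, -0.1]
finger_gap: 0.085
clock: 25.0
tool_pos: [0.6291, -0.0197, 0.0059]
ee_rot: [[1.0, -0.001, 0.003], [-0.001, -1.0, -0.002], [0.003, 0.002, -1.0]]
wrist_force: [-0.5, 0.3, -0.4]
finger_gap: 0.0852
shift mm [-1.1 -0.4  5.9] turn [ 0.09 -0.15 -0.06] t 25.0 q [-0.26  1.12  0.55  1.45 -0.73  0.78 -1.01] gap 0.0852
```

```bash
python3 -m creep '[[0.085,0,0,0.002,0,0,0],[0.085,0,0,0.004,0,0,0],[0.085,0,0,0.006,0,0,0],[0.085,0,0,0.006,0,0,0]]';python3 -m creep '[[0.085,0,0,0.002,0,0,0],[0.085,0,0,0.004,0,0,0],[0.085,0,0,0.004,0,0,0]]';python3 -m creep '[[0.085,0,0,0.002,0,0,0],[0.085,0,0,0.003,0,0,0],[0.085,0,0,0.003,0,0,0]]'
python3 - <<'E'
from h import *
s=grab_frame('scene');cv2.imwrite('pics/s5.png',cv2.resize(s[150:280,200:380],None,fx=4,fy=4,interpolation=cv2.INTER_CUBIC))
E
```

```text
clock: 25.4
tool_pos: [0.6289, -0.0196, -0.0004]
ee_rot: [[1.0, -0.001, 0.002], [-0.001, -1.0, -0.002], [0.002, 0.002, -1.0]]
wrist_force: [0.4, -0.2, 0.4]
finger_gap: 0.0851
clock: 25.7
tool_pos: [0.6288, -0.0196, -0.0047]
ee_rot: [[1.0, -0.001, 0.002], [-0.001, -1.0, -0.002], [0.002, 0.002, -1.0]]
wrist_force: [0.6, 0.1, 0.6]
finger_gap: 0.085
clock: 26.0
tool_pos: [0.6287, -0.0196, -0.0079]
ee_rot: [[1.0, -0.001, 0.002], [-0.001, -1.0, -0.001], [0.002, 0.001, -1.0]]
wrist_force: [-0.6, 0.4, -0.3]
finger_gap: 0.0847
```

View pics/s5.png

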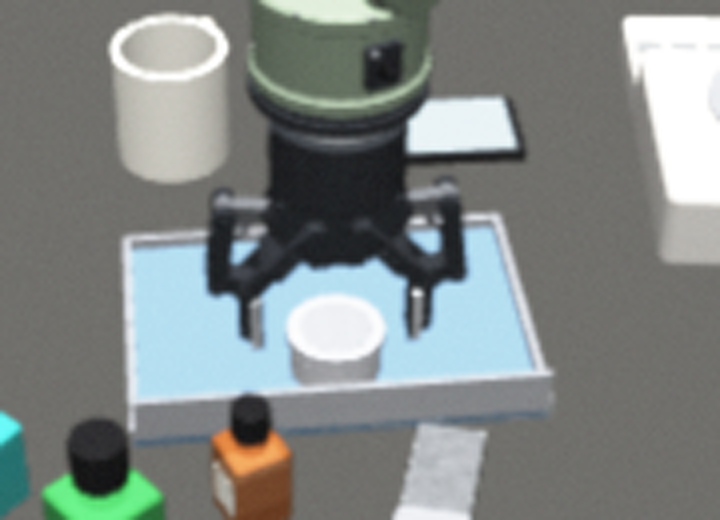

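```bash
python3 - <<'E'
from h import *
for n,a in(('L',(258,346)),('R',(413,335))):
    p,d=ray('scene',(200+a[0]/4-.4,150+a[1]/4-.4))
    for x in(.629,.64): print(n,(p+d*(x-p[0])/d[0]).round(4))
E
```

```text
L [ 0.629  -0.0657  0.0281]
L [ 0.64   -0.0664  0.0381]
R [0.629  0.0259 0.0288]
R [0.64   0.0239 0.0389]
```

Scene view: the open tips are at (258,346) and (413,335) in the crop, at z ≈ 0.03, still about lid height. So I'll go 8 mm lower, then close.

```bash
python3 -m creep '[[0.085,-0.0005,0,0.003,0,0,0],[0.085,-0.0005,0,0.006,0,0,0],[0.085,-0.0005,0,0.008,0,0,0],[0.085,-0.0005,0,0.008,0,0,0]]'; python3 -m creep '[[0.075,0,0,0,0,0,0],[0.068,0,0,0,0,0,0],[0.062,0,0,0,0,0,0],[0.058,0,0,0,0,0,0],[0.052,0,0,0,0,0,0],[0.045,0,0,0,0,0,0],[0.045,0,0,0,0,0,0]]' 50
```

```text
clock: 26.45
tool_pos: [0.6281, -0.0197, -0.0162]
ee_rot: [[1.0, -0.001, 0.001], [-0.001, -1.0, -0.001], [0.001, 0.001, -1.0]]
wrist_force: [0.1, 0.7, -0.5]
finger_gap: 0.0849
clock: 27.15
tool_pos: [0.6282, -0.0194, -0.0156]
ee_rot: [[1.0, -0.001, 0.002], [-0.001, -1.0, -0.001], [0.002, 0.001, -1.0]]
wrist_force: [-3.9, 1.6, 10.5]
finger_gap: 0.055
```

```bash
python3 -m creep '[[0.045,0,0,0,0,0,0],[0.045,0,0,-0.01,0,0,0],[0.045,0,0,-0.03,0,0,0],[0.045,0,0,-0.06,0,0,0],[0.045,0,0,-0.1,0,0,0],[0.045,0,0,-0.14,0,0,0],[0.045,0,0,-0.16,0,0,0],[0.045,0,0,-0.16,0,0,0]]'; python3 go.py .4755 .3072 .15 -57
```

```text
clock: 27.95
tool_pos: [0.629, -0.0196, 0.1478]
ee_rot: [[1.0, -0.001, 0.006], [-0.001, -1.0, -0.001], [0.006, 0.001, -1.0]]
wrist_force: [0.2, -0.4, -1.8]
finger_gap: 0.0553
shift mm [-153.8 -326.6   -3.6] turn [  0.17  -0.3  -33.06] t 27.95 q [-0.3   0.94  0.66  1.36 -0.61  1.04 -1.1 ] gap 0.0553
```

```bash
python3 -m creep '[[0.045,-0.006,-0.013,0,0,0,-2],[0.045,-0.018,-0.038,0,0,0,-5],[0.045,-0.034,-0.072,-0.001,0,0,-9],[0.045,-0.051,-0.108,-0.001,0,0,-13],[0.045,-0.068,-0.145,-0.002,0,0,-17],[0.045,-0.085,-0.181,-0.002,0,0,-21],[0.045,-0.102,-0.217,-0.003,0,0,-25],[0.045,-0.12,-0.254,-0.0036,0,0,-29],[0.045,-0.136,-0.289,-0.0036,0,-0.3,-32],[0.045,-0.145,-0.309,-0.0036,0,-0.3,-33]]'; python3 -m creep '[[0.045,0,0,0,0,0,0]]';python3 go.py .4755 .3072 .15 -57
python3 - <<'E'
from h import *
c=calibration('wrist');f=grab_frame('wrist')
for P in((.4755,.3072,.074),(.5415,.3072,.074),(.4755,.3732,.074)):
  u=proj('wrist',P,c);print(u);cv2.drawMarker(f,tuple(int(round(v)) for v in u),(0,0,255),0,8,1)
cv2.imwrite('pics/w6.png',f)
E
```

```text
clock: 28.95
tool_pos: [0.4816, 0.2929, 0.1492]
ee_rot: [[0.836, 0.549, -0.001], [0.549, -0.836, -0.003], [-0.002, 0.001, -1.0]]
wrist_force: [0.7, -1.1, -1.3]
finger_gap: 0.055
clock: 29.05
tool_pos: [0.4792, 0.296, 0.1484]
ee_rot: [[0.832, 0.554, -0.003], [0.554, -0.832, -0.002], [-0.004, 0.0, -1.0]]
wrist_force: [-0.3, -0.3, -1.1]
finger_gap: 0.0549
shift mm [  3.1 -11.4  -1.6] turn [0.01 0.21 0.67] t 29.05 q [-0.89  0.83  0.57  1.61 -0.54  0.87 -1.09] gap 0.0549
[260.86132269 208.2353246 ]
[309.35385005 137.12191975]
[189.32892663 162.37012221]
```

View pics/w6.png

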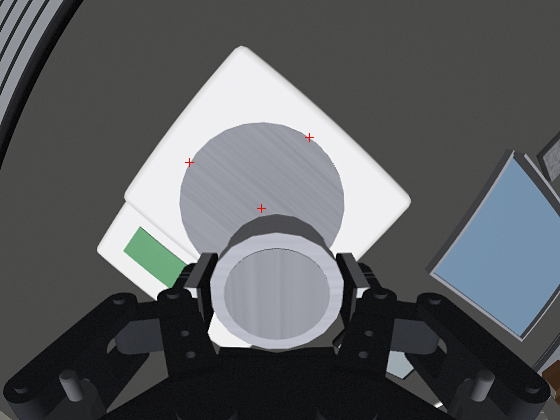

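Wrist view: the tin is held at (277,292), and the pan spans x 180–344 with its top at 122. Its centre is ≈ (262,205), matching the marker (261,208). Moving over the centre and lowering.

```bash
python3 -m creep '[[0.045,0.002,-0.006,0,0,0,0],[0.045,0.004,-0.0114,0.005,0,0.2,0],[0.045,0.004,-0.0114,0.03,0,0.2,0],[0.045,0.004,-0.0114,0.06,0,0.2,0],[0.045,0.004,-0.0114,0.08,0,0.2,0],[0.045,0.004,-0.0114,0.087,0,0.2,0],[0.045,0.004,-0.0114,0.09,0,0.2,0],[0.045,0.004,-0.0114,0.092,0,0.2,0],[0.045,0.004,-0.0114,0.092,0,0.2,0]]';python3 go.py .4763 .3078 .0524 -57
```

```text
clock: 30.0
tool_pos: [0.4768, 0.3063, 0.0569]
ee_rot: [[0.833, 0.553, 0.001], [0.553, -0.833, -0.0], [0.0, 0.001, -1.0]]
wrist_force: [0.3, 0.9, -1.3]
finger_gap: 0.0547
shift mm [ 0.4 -1.5  4.5] turn [ 0.04 -0.03  0.58] t 30.0 q [-0.86  0.96  0.47  1.67 -0.64  0.67 -1.03] gap 0.0547
```

```bash
python3 -m creep '[[0.045,0,-0.0015,0.001,0,0,0],[0.045,0,-0.0015,0.0025,0,0,0],[0.045,0,-0.0015,0.004,0,0,0],[0.045,0,-0.0015,0.004,0,0,0]]';python3 -m creep '[[0.045,0,0,0.001,0,0,0],[0.045,0,0,0.001,0,0,0]]'
```

```text
clock: 30.4
tool_pos: [0.4759, 0.3075, 0.0528]
ee_rot: [[0.833, 0.553, 0.001], [0.553, -0.833, -0.0], [0.0, 0.001, -1.0]]
wrist_force: [-0.6, 0.2, -2.0]
finger_gap: 0.0547
clock: 30.6
tool_pos: [0.476, 0.3075, 0.0524]
ee_rot: [[0.833, 0.553, 0.001], [0.553, -0.833, 0.0], [0.001, 0.0, -1.0]]
wrist_force: [-3.1, -1.1, 12.3]
finger_gap: 0.0552
```

Contact at 12 N. Releasing and lifting.

```bash
python3 -m creep '[[0.06,0,0,0,0,0,0],[0.07,0,0,0,0,0,0],[0.085,0,0,0,0,0,0],[0.085,0,0,0,0,0,0],[0.085,0,0,-0.01,0,0,0],[0.085,0,0,-0.04,0,0,0],[0.085,0,0,-0.085,0,0,0],[0.085,0,0,-0.13,0,0,0],[0.085,0,0,-0.17,0,0,0],[0.085,0,0,-0.17,0,0,0]]'
python3 - <<'E'
from h import *
f=grab_frame('top');cv2.imwrite('pics/top2.png',f)
g=cv2.cvtColor(f,cv2.COLOR_BGR2GRAY)
cv2.imwrite('pics/w7.png',grab_frame('wrist'))
for P in((.4755,.3072,.074),(.4755,.3072,.106)): print(proj('wrist',P))
E
python3 go.py .3996 -.3301 .2 -40
```

```text
clock: 31.6
tool_pos: [0.4774, 0.3077, 0.2277]
ee_rot: [[0.833, 0.553, 0.007], [0.553, -0.833, 0.004], [0.008, 0.001, -1.0]]
wrist_force: [0.1, 0.0, -1.3]
finger_gap: 0.0852
[275.92580913 193.14226925]
[275.85145759 200.51830525]
shift mm [-416.3  489.1   22.6] turn [  0.03  -0.12 -16.42] t 31.7 q [-0.93  0.75  0.63  1.5  -0.48  1.05 -1.17] gap 0.085
```

View pics/w7.png

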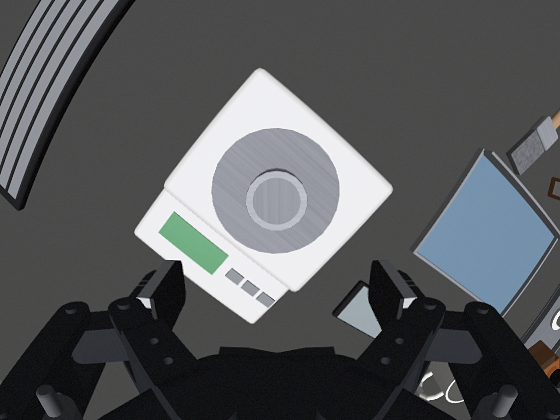

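Wrist view: the tin stands on the pan. Its lid centre is (276,201), where about (276,198) would be exact, so it's roughly 3 mm from the middle. Now back to the jar.

```bash
python3 -m creep '[[0.085,-0.028,0.033,0.001,0,0,-1],[0.085,-0.056,0.066,0.002,0,0,-2],[0.085,-0.087,0.102,0.003,0,0,-3],[0.085,-0.118,0.139,0.004,0,0,-5],[0.085,-0.149,0.175,0.004,0,0,-6],[0.085,-0.18,0.211,0.004,0,0,-8],[0.085,-0.211,0.248,0.004,0,0,-9],[0.085,-0.242,0.284,0.004,0,0,-10],[0.085,-0.273,0.321,0.004,0,0,-12],[0.085,-0.304,0.357,0.004,0,0,-13]]';python3 go.py .3996 -.3301 .2 -40
```

```text
clock: 32.7
tool_pos: [0.4191, -0.1597, 0.2184]
ee_rot: [[0.686, 0.727, 0.001], [0.727, -0.686, 0.001], [0.002, -0.0, -1.0]]
wrist_force: [1.5, 0.4, 0.6]
finger_gap: 0.0849
shift mm [-137.3  102.8   18.1] turn [-0.02 -0.09 -3.35] t 32.7 q [ 0.02  0.54  0.47  1.9  -0.34  0.77 -0.08] gap 0.0849
```

```bash
python3 -m creep '[[0.085,-0.035,0.026,0.002,0,0,-1],[0.085,-0.07,0.052,0.004,0,0,-2],[0.085,-0.105,0.079,0.006,0,0,-3],[0.085,-0.13,0.098,0.008,0,0,-3.4],[0.085,-0.1373,0.1028,0.008,0,0,-3.4],[0.085,-0.1373,0.1028,0.018,0,0,-3.4],[0.085,-0.1373,0.1028,0.018,0,0,-3.4]]';python3 go.py .3996 -.3301 .044 -40
```

```text
clock: 33.4
tool_pos: [0.3994, -0.3284, 0.1986]
ee_rot: [[0.641, 0.767, -0.001], [0.767, -0.641, 0.004], [0.002, -0.003, -1.0]]
wrist_force: [-0.0, -0.3, -0.5]
finger_gap: 0.085
shift mm [ -1.5   1.7 154.6] turn [-0.18 -0.12  0.1 ] t 33.4 q [ 0.42  0.66  0.39  1.71 -0.32  0.84  0.25] gap 0.085
```

```bash
python3 -m creep '[[0.085,-0.0015,0.0017,0.03,0,0,0],[0.085,-0.0015,0.0017,0.07,0,0,0],[0.085,-0.0015,0.0017,0.11,0,0,0],[0.085,-0.0015,0.0017,0.14,0,0,0],[0.085,-0.0015,0.0017,0.1545,0,0,0],[0.085,-0.0015,0.0017,0.1545,0,0,0],[0.085,-0.0015,0.0017,0.1545,0,0,0]]';python3 -m creep '[[0.075,0,0,0,0,0,0],[0.065,0,0,0,0,0,0],[0.06,0,0,0,0,0,0],[0.055,0,0,0,0,0,0],[0.045,0,0,0,0,0,0],[0.04,0,0,0,0,0,0],[0.04,0,0,0,0,0,0],[0.04,0,0,0,0,0,0]]' 50;  python3 go.py .3996 -.3301 .044 -40;python3 -m creep '[[0.04,0,0,0,0,0,0],[0.04,0,0,-0.01,0,0,0],[0.04,0,0,-0.03,0,0,0],[0.04,0,0,-0.06,0,0,0],[0.04,0,0,-0.1,0,0,0],[0.04,0,0,-0.13,0,0,0],[0.04,0,0,-0.14,0,0,0],[0.04,0,0,-0.14,0,0,0]]'
python3 go.py .632 .0507 .19 0
```

```text
clock: 34.1
tool_pos: [0.4, -0.3294, 0.0446]
ee_rot: [[0.641, 0.768, -0.001], [0.768, -0.641, 0.004], [0.002, -0.003, -1.0]]
wrist_force: [0.1, -0.7, 0.4]
finger_gap: 0.0851
clock: 34.9
tool_pos: [0.4004, -0.3297, 0.0454]
ee_rot: [[0.641, 0.768, 0.0], [0.768, -0.641, 0.003], [0.002, -0.002, -1.0]]
wrist_force: [-0.7, 1.0, 14.4]
finger_gap: 0.0568
shift mm [-0.8 -0.3  1.4] turn [-0.11 -0.14  0.16] t 34.9 q [ 0.5   0.89  0.24  1.85 -0.44  0.45  0.36] gap 0.0568
clock: 35.7
tool_pos: [0.4007, -0.3302, 0.1865]
ee_rot: [[0.641, 0.768, 0.002], [0.768, -0.641, 0.002], [0.003, -0.0, -1.0]]
wrist_force: [0.4, -0.5, -2.8]
finger_gap: 0.0564
shift mm [440.7 -66.3  -2.4] turn [  0.05  -0.15 -39.83] t 35.7 q [ 0.42  0.68  0.39  1.72 -0.34  0.81  0.27] gap 0.0564
```

```bash
python3 -m creep '[[0.04,0.017,-0.003,0,0,0,-2],[0.04,0.05,-0.008,0,0,0,-5],[0.04,0.092,-0.014,-0.001,0,0,-9],[0.04,0.135,-0.02,-0.001,0,0,-13],[0.04,0.178,-0.027,-0.001,0,0,-17],[0.04,0.221,-0.033,-0.002,0,0,-21],[0.04,0.264,-0.04,-0.002,0,0,-25],[0.04,0.307,-0.046,-0.0024,0,0,-29],[0.04,0.347,-0.052,-0.0024,0,0,-33],[0.04,0.37,-0.056,-0.0024,0,0,-36]]'; python3 go.py .6315 .0515 .19 0
```

```text
clock: 36.7
tool_pos: [0.5951, -0.0067, 0.1878]
ee_rot: [[0.061, 0.998, -0.001], [0.998, -0.061, 0.004], [0.003, -0.001, -1.0]]
wrist_force: [-0.3, -1.1, -3.0]
finger_gap: 0.0566
shift mm [60.3 32.7 -2. ] turn [-0.04 -0.2  -3.51] t 36.7 q [-0.17  0.77  0.28  1.43 -0.24  0.97  0.11] gap 0.0566
```

```bash
python3 -m creep '[[0.04,0.025,0.014,0,0,0,-2],[0.04,0.048,0.026,0,0,0,-3.5],[0.04,0.0603,0.0327,0,0,-0.2,-3.5],[0.04,0.0603,0.0327,0.005,0,-0.2,-3.5],[0.04,0.0603,0.0327,0.03,0,-0.2,-3.5],[0.04,0.0603,0.0327,0.065,0,-0.2,-3.5],[0.04,0.0603,0.0327,0.1,0,-0.2,-3.5],[0.04,0.0603,0.0327,0.125,0,-0.2,-3.5],[0.04,0.0603,0.0327,0.132,0,-0.2,-3.5],[0.04,0.0603,0.0327,0.132,0,-0.2,-3.5]]'; python3 go.py .6315 .0515 .0474 0
```

```text
clock: 37.7
tool_pos: [0.6306, 0.0513, 0.055]
ee_rot: [[0.001, 1.0, -0.003], [1.0, -0.001, -0.0], [-0.0, -0.003, -1.0]]
wrist_force: [0.1, 0.0, -1.1]
finger_gap: 0.0562
shift mm [0.2 0.9 7.6] turn [-0.16  0.02 -0.05] t 37.7 q [-0.23  1.    0.23  1.4  -0.27  0.77  0.09] gap 0.0562
```

```bash
python3 -m creep '[[0.04,0,0.0009,0.002,0,0,0],[0.04,0,0.0009,0.005,0,0,0],[0.04,0,0.0009,0.007,0,0,0],[0.04,0,0.0009,0.008,0,0,0],[0.04,0,0.0009,0.008,0,0,0]]'; python3 -m creep '[[0.062,0,0,0,0,0,0],[0.07,0,0,0,0,0,0],[0.078,0,0,0,0,0,0],[0.078,0,0,0,0,0,0],[0.078,0,0,-0.01,0,0,0],[0.078,0,0,-0.04,0,0,0],[0.07,0,0,-0.085,0,0,0],[0.06,0,0,-0.13,0,0,0],[0.06,0,0,-0.17,0,0,0],[0.06,0,0,-0.18,0,0,0]]';python3 go.py .4883 -.3263 .22 -34
```

```text
clock: 38.2
tool_pos: [0.6317, 0.0513, 0.0476]
ee_rot: [[0.001, 1.0, -0.002], [1.0, -0.001, -0.0], [-0.0, -0.002, -1.0]]
wrist_force: [-1.0, -0.5, 3.4]
finger_gap: 0.0563
clock: 39.2
tool_pos: [0.6333, 0.0512, 0.2327]
ee_rot: [[0.001, 1.0, 0.004], [1.0, -0.001, 0.0], [0.0, 0.004, -1.0]]
wrist_force: [0.6, 0.9, -1.2]
finger_gap: 0.0601
shift mm [-377.6 -144.7   12.1] turn [ 0.23 -0.07 33.94] t 39.2 q [-0.25  0.8   0.29  1.2  -0.22  1.17  0.04] gap 0.0601
```

```bash
python3 -m creep '[[0.06,-0.046,-0.018,0.001,0,0,4],[0.06,-0.092,-0.035,0.002,0,0,8],[0.06,-0.138,-0.053,0.003,0,0,13],[0.06,-0.184,-0.07,0.005,0,0,17],[0.06,-0.23,-0.088,0.006,0,0,21],[0.06,-0.276,-0.106,0.008,0,0,25],[0.06,-0.322,-0.123,0.01,0,0,29],[0.06,-0.36,-0.138,0.012,0,0,33],[0.06,-0.3776,-0.1447,0.0121,0,0,33.9],[0.06,-0.3776,-0.1447,0.0121,0,0,33.9]]'; python3 -m creep '[[0.06,0,0,0,0,0,0]]'; python3 go.py .4883 -.3263 .063 -34
```

```text
clock: 40.2
tool_pos: [0.4865, -0.329, 0.2202]
ee_rot: [[0.562, 0.827, 0.004], [0.827, -0.562, -0.001], [0.001, 0.004, -1.0]]
wrist_force: [1.3, 0.0, 0.1]
finger_gap: 0.0596
clock: 40.3
tool_pos: [0.4868, -0.3285, 0.2203]
ee_rot: [[0.562, 0.827, 0.004], [0.827, -0.562, -0.0], [0.002, 0.003, -1.0]]
wrist_force: [-0.2, 0.3, -0.2]
finger_gap: 0.06
shift mm [  2.4  -0.5 157.3] turn [ 0.19 -0.1  -0.19] t 40.3 q [ 0.35  0.74  0.4   1.42 -0.31  1.04  0.21] gap 0.06
```

```bash
python3 -m creep '[[0.06,0.0024,-0.0005,0.03,0,0,0],[0.06,0.0024,-0.0005,0.07,0,0,0],[0.06,0.0024,-0.0005,0.11,0,0,0],[0.06,0.0024,-0.0005,0.14,0,0,0],[0.06,0.0024,-0.0005,0.1573,0,0,0],[0.06,0.0024,-0.0005,0.1573,0,0,0],[0.06,0.0024,-0.0005,0.1573,0,0,0]]';python3 -m creep '[[0.05,0,0,0,0,0,0],[0.04,0,0,0,0,0,0],[0.03,0,0,0,0,0,0],[0.025,0,0,0,0,0,0],[0.02,0,0,0,0,0,0],[0.02,0,0,0,0,0,0],[0.02,0,0,0,0,0,0]]' 50;  python3 go.py .4883 -.3263 .063 -34
```

```text
clock: 41.0
tool_pos: [0.4888, -0.3259, 0.0637]
ee_rot: [[0.561, 0.828, 0.004], [0.828, -0.561, -0.001], [0.002, 0.004, -1.0]]
wrist_force: [-0.4, -0.4, 0.1]
finger_gap: 0.0598
clock: 41.7
tool_pos: [0.4889, -0.3258, 0.0646]
ee_rot: [[0.561, 0.828, 0.005], [0.828, -0.561, -0.001], [0.002, 0.004, -1.0]]
wrist_force: [-3.3, 3.2, 12.0]
finger_gap: 0.0287
shift mm [-0.7 -0.3  1.6] turn [ 0.25 -0.12 -0.13] t 41.7 q [ 0.39  0.93  0.3   1.59 -0.4   0.67  0.29] gap 0.0287
```

```bash
python3 -m creep '[[0.02,0,0,0,0,0,0],[0.02,0,0,-0.01,0,0,0],[0.02,0,0,-0.03,0,0,0],[0.02,0,0,-0.06,0,0,0],[0.02,0,0,-0.1,0,0,0],[0.02,0,0,-0.13,0,0,0],[0.02,0,0,-0.145,0,0,0],[0.02,0,0,-0.145,0,0,0]]'
python3 go.py .627 -.0892 .21 0
```

```text
clock: 42.5
tool_pos: [0.4887, -0.3262, 0.2121]
ee_rot: [[0.561, 0.828, 0.008], [0.828, -0.561, -0.003], [0.002, 0.008, -1.0]]
wrist_force: [-0.4, 0.3, -2.9]
finger_gap: 0.0285
shift mm [273.8 -18.6   2.5] turn [ 4.700e-01  1.000e-02 -3.413e+01] t 42.5 q [ 0.35  0.75  0.39  1.44 -0.32  1.01  0.22] gap 0.0285
```

```bash
python3 -m creep '[[0.02,0.012,-0.001,0,0,0,-2],[0.02,0.038,-0.003,0,0,0,-5],[0.02,0.073,-0.005,0,0,0,-9],[0.02,0.109,-0.008,0.001,0,0,-14],[0.02,0.145,-0.01,0.001,0,0,-19],[0.02,0.181,-0.012,0.002,0,0,-24],[0.02,0.217,-0.015,0.0025,0.2,0,-28],[0.02,0.248,-0.017,0.0025,0.4,0,-32],[0.02,0.267,-0.018,0.0025,0.5,0,-34.1],[0.02,0.2738,-0.0186,0.0025,0.5,0,-34.1]]'; python3 -m creep '[[0.02,0,0,0,0,0,0],[0.02,0,0,0,0,0,0]]'; python3 go.py .627 -.0892 .0666 0
```

```text
clock: 43.5
tool_pos: [0.6275, -0.0861, 0.2088]
ee_rot: [[-0.004, 1.0, -0.002], [1.0, 0.004, 0.001], [0.001, -0.002, -1.0]]
wrist_force: [-0.1, -0.7, -2.4]
finger_gap: 0.0284
clock: 43.7
tool_pos: [0.6269, -0.0865, 0.2083]
ee_rot: [[-0.004, 1.0, -0.003], [1.0, 0.004, 0.001], [0.001, -0.003, -1.0]]
wrist_force: [0.3, -0.3, -1.2]
finger_gap: 0.0285
shift mm [ -2.9   0.5 141.7] turn [-0.17 -0.07  0.21] t 43.7 q [-0.03  0.82  0.26  1.24 -0.21  1.11  0.26] gap 0.0285
```

```bash
python3 -m creep '[[0.02,-0.0025,0.0005,0.02,0,0,0.2],[0.02,-0.0025,0.0005,0.055,0,0,0.2],[0.02,-0.0025,0.0005,0.09,0,0,0.2],[0.02,-0.0025,0.0005,0.118,0,0,0.2],[0.02,-0.0025,0.0005,0.132,0,0,0.2],[0.02,-0.0025,0.0005,0.136,0,0,0.2],[0.02,-0.0025,0.0005,0.136,0,0,0.2]]';python3 go.py .627 -.0892 .0666 0
```

```text
clock: 44.4
tool_pos: [0.6272, -0.0893, 0.0729]
ee_rot: [[0.0, 1.0, -0.002], [1.0, -0.0, 0.001], [0.001, -0.002, -1.0]]
wrist_force: [0.6, -0.6, -1.7]
finger_gap: 0.0283
shift mm [ 0.1 -0.2  6.3] turn [-0.13 -0.05 -0.02] t 44.4 q [-0.01  0.97  0.22  1.39 -0.25  0.81  0.3 ] gap 0.0283
```

```bash
python3 -m creep '[[0.02,0,0,0.002,0,0,0],[0.02,0,0,0.004,0,0,0],[0.02,0,0,0.006,0,0,0],[0.02,0,0,0.0068,0,0,0],[0.02,0,0,0.0068,0,0,0]]';python3 -m creep '[[0.035,0,0,0,0,0,0],[0.045,0,0,0,0,0,0],[0.055,0,0,0,0,0,0],[0.055,0,0,0,0,0,0],[0.055,0,0,-0.01,0,0,0],[0.055,0,0,-0.04,0,0,0],[0.06,0,0,-0.085,0,0,0],[0.06,0,0,-0.13,0,0,0],[0.06,0,0,-0.16,0,0,0],[0.06,0,0,-0.165,0,0,0]]';python3 go.py .5799 -.3203 .22 -29.3
```

```text
clock: 44.9
tool_pos: [0.6274, -0.0895, 0.0668]
ee_rot: [[0.0, 1.0, -0.002], [1.0, -0.0, 0.001], [0.001, -0.002, -1.0]]
wrist_force: [-2.3, -0.2, 7.6]
finger_gap: 0.0282
clock: 45.9
tool_pos: [0.6287, -0.0899, 0.2362]
ee_rot: [[0.0, 1.0, 0.004], [1.0, -0.0, -0.0], [-0.0, 0.004, -1.0]]
wrist_force: [-0.7, 0.1, -1.2]
finger_gap: 0.06
shift mm [-230.4  -48.8   16. ] turn [ 0.22 -0.05 29.27] t 45.9 q [-0.02  0.79  0.27  1.19 -0.21  1.18  0.25] gap 0.06
```

```bash
python3 -m creep '[[0.06,-0.04,-0.008,0.002,0,0,5],[0.06,-0.085,-0.018,0.005,0,0,11],[0.06,-0.13,-0.028,0.01,0,0,17],[0.06,-0.175,-0.037,0.013,0,0,23],[0.06,-0.215,-0.046,0.016,0,0,29],[0.06,-0.2304,-0.0488,0.016,0,0,29.3],[0.06,-0.2304,-0.0488,0.016,0,0,29.3],[0.06,-0.2304,-0.0488,0.016,0,0,29.3]]'; python3 go.py .5799 -.3203 .065 -29.3
```

```text
clock: 46.7
tool_pos: [0.5803, -0.3193, 0.22]
ee_rot: [[0.488, 0.873, 0.004], [0.873, -0.488, 0.001], [0.003, 0.003, -1.0]]
wrist_force: [0.6, 0.1, -0.2]
finger_gap: 0.0601
shift mm [ -1.5  -0.3 155. ] turn [ 0.19 -0.15  0.07] t 46.7 q [ 0.31  0.87  0.37  1.09 -0.3   1.22  0.16] gap 0.0601
```

```bash
python3 -m creep '[[0.06,-0.001,-0.0003,0.03,0,0,0],[0.06,-0.001,-0.0003,0.07,0,0,0],[0.06,-0.001,-0.0003,0.11,0,0,0],[0.06,-0.001,-0.0003,0.14,0,0,0],[0.06,-0.001,-0.0003,0.155,0,0,0],[0.06,-0.001,-0.0003,0.155,0,0,0],[0.06,-0.001,-0.0003,0.155,0,0,0]]';python3 -m creep '[[0.05,0,0,0,0,0,0],[0.04,0,0,0,0,0,0],[0.03,0,0,0,0,0,0],[0.025,0,0,0,0,0,0],[0.02,0,0,0,0,0,0],[0.02,0,0,0,0,0,0],[0.02,0,0,0,0,0,0]]' 40;  python3 go.py .5799 -.3203 .065 -29.3;python3 -m creep '[[0.02,0,0,0,0,0,0],[0.02,0,0,-0.01,0,0,0],[0.02,0,0,-0.03,0,0,0],[0.02,0,0,-0.06,0,0,0],[0.02,0,0,-0.1,0,0,0],[0.02,0,0,-0.13,0,0,0],[0.02,0,0,-0.145,0,0,0],[0.02,0,0,-0.145,0,0,0]]'
python3 go.py .5615 -.0148 .21 0
```

```text
clock: 47.4
tool_pos: [0.581, -0.3198, 0.0665]
ee_rot: [[0.488, 0.873, 0.006], [0.873, -0.488, -0.0], [0.003, 0.005, -1.0]]
wrist_force: [-0.6, -0.0, 0.4]
finger_gap: 0.0599
clock: 48.1
tool_pos: [0.5811, -0.3199, 0.0676]
ee_rot: [[0.488, 0.873, 0.006], [0.873, -0.488, -0.0], [0.003, 0.006, -1.0]]
wrist_force: [-3.7, 1.4, 11.3]
finger_gap: 0.0312
shift mm [-0.9 -0.8  2.6] turn [ 0.33 -0.16  0.11] t 48.1 q [ 0.33  1.03  0.32  1.28 -0.36  0.89  0.22] gap 0.0312
clock: 48.9
tool_pos: [0.5807, -0.3204, 0.2154]
ee_rot: [[0.488, 0.873, 0.01], [0.873, -0.488, -0.002], [0.003, 0.009, -1.0]]
wrist_force: [0.2, 0.5, -0.5]
finger_gap: 0.0306
shift mm [ 257.4 -165.8    4.5] turn [ 5.700e-01 -2.000e-02 -2.918e+01] t 48.9 q [ 0.31  0.87  0.37  1.11 -0.31  1.2   0.16] gap 0.0306
```

```bash
python3 -m creep '[[0.02,0.012,-0.008,0,0,0,-2],[0.02,0.038,-0.024,0,0,0,-5],[0.02,0.071,-0.045,0.001,0,0,-9],[0.02,0.105,-0.067,0.002,0,0,-13],[0.02,0.139,-0.089,0.003,0,0,-17],[0.02,0.173,-0.111,0.004,0.3,0,-21],[0.02,0.206,-0.132,0.0045,0.5,0,-25],[0.02,0.235,-0.151,0.0045,0.6,0,-28],[0.02,0.252,-0.162,0.0045,0.6,0,-29.2],[0.02,0.2575,-0.1662,0.0045,0.6,0,-29.2]]'; python3 -m creep '[[0.02,0,0,0,0,0,0],[0.02,0,0,0,0,0,0]]'; python3 go.py .561 -.014 .0696 0
```

```text
clock: 49.9
tool_pos: [0.5608, -0.0121, 0.2095]
ee_rot: [[-0.004, 1.0, -0.001], [1.0, 0.004, 0.001], [0.001, -0.001, -1.0]]
wrist_force: [-0.0, -1.1, -1.2]
finger_gap: 0.031
clock: 50.1
tool_pos: [0.5607, -0.013, 0.2092]
ee_rot: [[-0.002, 1.0, -0.002], [1.0, 0.002, 0.001], [0.001, -0.002, -1.0]]
wrist_force: [0.1, -1.1, -0.3]
finger_gap: 0.0307
shift mm [ -1.1   0.5 139.6] turn [-0.1  -0.05  0.14] t 50.1 q [-0.17  0.7   0.28  1.53 -0.22  0.95  0.17] gap 0.0307
```

```bash
python3 -m creep '[[0.02,-0.0011,0.0005,0.02,0,0,0],[0.02,-0.0011,0.0005,0.055,0,0,0],[0.02,-0.0011,0.0005,0.09,0,0,0],[0.02,-0.0011,0.0005,0.116,0,0,0],[0.02,-0.0011,0.0005,0.13,0,0,0],[0.02,-0.0011,0.0005,0.135,0,0,0],[0.02,-0.0011,0.0005,0.135,0,0,0]]';python3 -m creep '[[0.02,0,0,0.002,0,0,0],[0.02,0,0,0.004,0,0,0],[0.02,0,0,0.005,0,0,0],[0.02,0,0,0.005,0,0,0]]';python3 go.py .561 -.014 .0696 0
```

```text
clock: 50.8
tool_pos: [0.5609, -0.015, 0.074]
ee_rot: [[-0.001, 1.0, -0.002], [1.0, 0.001, 0.0], [0.0, -0.002, -1.0]]
wrist_force: [-0.5, 0.3, -0.8]
finger_gap: 0.0308
clock: 51.2
tool_pos: [0.5611, -0.0151, 0.0697]
ee_rot: [[-0.001, 1.0, -0.001], [1.0, 0.001, 0.0], [0.0, -0.001, -1.0]]
wrist_force: [-2.0, -0.3, 7.0]
finger_gap: 0.0306
shift mm [ 1.1 -0.1  0.1] turn [-0.08 -0.02  0.05] t 51.2 q [-0.13  0.89  0.2   1.68 -0.28  0.6   0.23] gap 0.0306
```

```bash
python3 -m creep '[[0.035,0,0,0,0,0,0],[0.045,0,0,0,0,0,0],[0.055,0,0,0,0,0,0],[0.055,0,0,0,0,0,0],[0.055,0,0,-0.01,0,0,0],[0.055,0,0,-0.04,0,0,0],[0.06,0,0,-0.085,0,0,0],[0.06,0,0,-0.13,0,0,0],[0.06,0,0,-0.165,0,0,0],[0.06,0,0,-0.165,0,0,0]]'; python3 -m creep '[[0.06,-0.025,-0.015,0,0,0,0],[0.06,-0.06,-0.035,0,0,0,0],[0.06,-0.1,-0.055,0,0,0,2],[0.06,-0.145,-0.07,0,0,0,6],[0.06,-0.19,-0.085,0,0,0,12],[0.06,-0.235,-0.1,0,0,0,18],[0.06,-0.28,-0.115,0,0,0,24],[0.06,-0.3,-0.12,0,0,0,28],[0.06,-0.3,-0.12,0,0,0,28]]'
python3 - <<'E'
from h import *
t=grab_frame('top');s=grab_frame('scene')
t0=cv2.imread('pics/top0.png');s0=cv2.imread('pics/scene0.png')
cr=lambda i:cv2.resize(i[170:264,230:346],(395,320),interpolation=cv2.INTER_CUBIC)
cs=lambda i:cv2.resize(i[170:265,225:345],(395,280),interpolation=cv2.INTER_CUBIC)
cv2.imwrite('pics/cmp.png',np.vstack([np.hstack([cr(t0),cr(t)]),np.hstack([cs(s0),cs(s)])]))
def cents(t,n):
    h=cv2.cvtColor(t,cv2.COLOR_BGR2HSV)
    for nm,P,z,hw in(('jar',(.633,.051),.1,16),('bot',(.6265,-.089),.1,15),('cyl',(.561,-.016),.06,20)):
        pass
# local registration per object by phase/template shift
for n,a,b in(('top',t0,t),('scene',s0,s)):
    for nm,P,z in(('jar',(.632,.051),.1),('bottle',(.6265,-.089),.112),('cyl',(.561,-.016),.12)):
        u=np.round(proj(n,(*P,z))).astype(int);w=13
        up=lambda i:cv2.resize(i,None,fx=8,fy=8,interpolation=cv2.INTER_CUBIC)
        T=up(a[u[1]-w:u[1]+w,u[0]-w:u[0]+w]);S=up(b[u[1]-w-6:u[1]+w+6,u[0]-w-6:u[0]+w+6])
        r=cv2.matchTemplate(S,T,cv2.TM_CCOEFF_NORMED);_,m,_,l=cv2.minMaxLoc(r)
        du=np.array(l)/8-6
        print(n,nm,'px',du,'score',round(m,3),'mm',((onz(n,u+du,z)-onz(n,u,z))*1000).round(1))
E
```

```text
clock: 52.2
tool_pos: [0.5628, -0.0155, 0.2397]
ee_rot: [[-0.001, 1.0, 0.006], [1.0, 0.001, 0.0], [0.0, 0.006, -1.0]]
wrist_force: [0.5, -0.3, -0.3]
finger_gap: 0.0603
clock: 53.1
tool_pos: [0.4413, -0.3185, 0.2391]
ee_rot: [[0.475, 0.88, 0.005], [0.88, -0.475, -0.001], [0.001, 0.005, -1.0]]
wrist_force: [0.2, 0.6, -0.5]
finger_gap: 0.0599
top jar px [ 0.375 -0.125] score 0.977 mm [ 0.3 -0.8  0. ]
top bottle px [0.125 0.125] score 0.993 mm [-0.3 -0.3  0. ]
top cyl px [1.    0.625] score 0.956 mm [-1.4 -2.1  0. ]
scene jar px [-0.25   0.125] score 0.995 mm [ 0.4 -0.6  0. ]
scene bottle px [-0.125  0.   ] score 0.997 mm [-0.  -0.3  0. ]
scene cyl px [-0.625  0.   ] score 0.984 mm [-0.1 -1.5  0. ]
```

View pics/cmp.png

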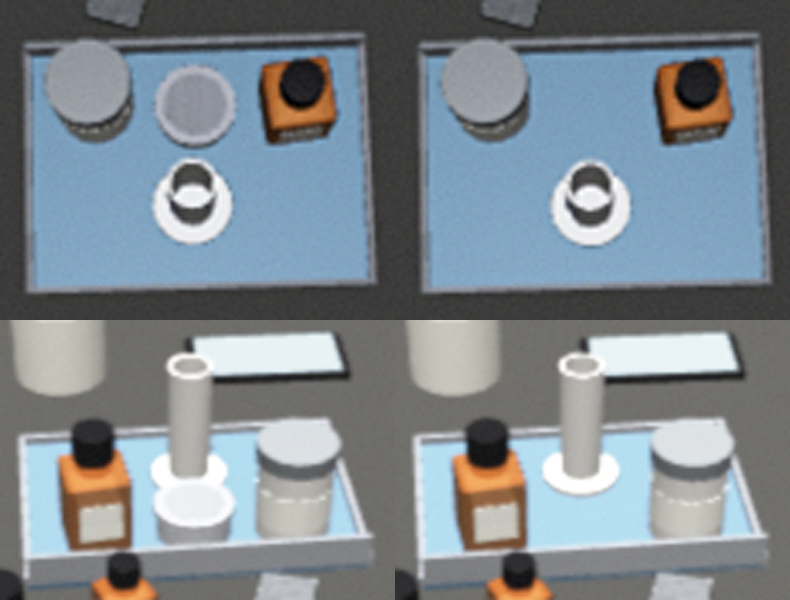

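Before and after images match: jar and bottle are within 1 mm, the cylinder is about 2 mm off, and all stand upright. A last numeric check on the tin, then I hand in.

```bash
python3 - <<'E'
from h import *
t=grab_frame('top');t2=cv2.imread('pics/top2.png')
u=proj('top',(.4755,.3072,.106)).astype(int);a=(slice(u[1]-15,u[1]+15),slice(u[0]-15,u[0]+15))
g=cv2.cvtColor(cv2.resize(t[a],None,fx=8,fy=8,interpolation=cv2.INTER_CUBIC),cv2.COLOR_BGR2GRAY)
c=cv2.HoughCircles(cv2.medianBlur(g,5),cv2.HOUGH_GRADIENT,1,200,param1=60,param2=15,minRadius=80,maxRadius=115)
print('tin', onz('top',(u[0]-15+c[0][0][0]/8-.44,u[1]-15+c[0][0][1]/8-.44),.106) if c is not None else None, c)
print(get_obs()['clock'],close_job())
E
```

```text
tin [0.47662291 0.30632705 0.106     ] [[[128.5 124.5 101.8]]]
the job is handed in; nothing more can be done
53.25 None
```

I moved the cylinder, bottle and jar to the side tray, where a wrist picture showed all three upright. I then put the tin on the balance pan and returned the three containers to their starting spots. I handed the job in at 53 s with the gripper clear of everything.

**Containers:** comparing before and after pictures, the jar and bottle are within about 1 mm of where they started. The cylinder is about 1.5–2.5 mm off. All three stand upright.

**Tin:** the last top-camera measurement puts it 1–2 mm from the pan centre. An earlier wrist picture suggested about 3 mm.

**One failed grasp:** my first try at the jar closed above its lid and pushed on it with about 63 N at the wrist, under the 120 N limit. The jar did not move. The fingertips turned out to be about 30 mm behind the stated TCP, so I made the later grasps lower.

I only checked the mug, phone and brush by eye in the pictures, where they looked untouched.

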